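Lock the swing section of a cable runway and fit its retaining posts

TASK

Swing the hinged section of the cable runway straight, up against its stop, and lock it with the two headed pins, pushed down through the fork and lug until their heads sit flush on the fork. Once both pins are home, stand every cable retaining post there is upright in a cup on the runway, one to a cup (any cups will do), foot fully down. Leave the cable tester, the screwdriver and the screw tin where they lie.

Things in the scene. Friction and masses are not known exactly. Their poses are not given: they have to be found in the camera images.
- runway: fixed section of a dark-steel ladder cable runway on timber bearers. Origin at bench height midway between its two stringers (76 mm to each; 9.5 mm thick, 38 mm tall, tops 68 mm above the bench) at the end facing the robot; x runs along the stringers away from the robot, y to the left, z up. The swing section continues it to x = -285 mm when straight.
- swing (a joint): angle of the short hinged section: 0 = straight, against its stop; only then the holes line up. Grows as it swings clockwise seen from above: its robot end goes left, its right stringer comes back towards the robot. Starts at 0.28 to 0.6, travel ends at 1.0 rad. Stiff hinge (0.3 N m, about 2 N at swing_grip), stays where left. It hangs clear of the bench; 1 to 1.7 kg.
- swing_hinge (a point): centre of the swing section's vertical hinge bolt, on the left-hand stringer, 68 mm above the bench. Fixed to the runway at (-55, +76) mm of it.
- swing_grip (a point): free stretch of the swing section's right stringer, on the middle of its top edge, 68 mm above the bench, to be pinched from above across its 9.5 mm thickness (38 mm tall, open 20 mm either way along it, air below). Turns with the section; x along the stringer (the runway's x when straight), y across, z up. At (-147, -76) mm of the runway when straight.
- fork_a (a point): mouth of a fork hole on the upper face, 68 mm above the bench, of the bright steel fork on the fixed section's right stringer; at (-30, -76) mm of the runway. Two level tongues 8 mm thick, 44 mm wide, 16 mm apart, with upright 16 mm holes; the yellow lug (10 mm thick, 17 mm hole) lies between when straight. A pin goes straight down through all three, with free space below.
- fork_b (a point): mouth of the second fork hole, the same in all ways, 55 mm nearer the robot along the stringer, at (-85, -76) mm of the runway.
- cup_1 (a point): centre of the floor of a post cup clamped on the right-hand stringer of the fixed section, fixed to the runway at (34, -76) mm of it: a plain round aluminium cup, 60 mm inside, 71 mm outside, 14 mm deep, floor 72 mm above the bench.
- cup_2 (a point): centre of the floor of a post cup clamped on the left-hand stringer of the fixed section, fixed to the runway at (34, 76) mm of it: a plain round aluminium cup, 60 mm inside, 71 mm outside, 14 mm deep, floor 72 mm above the bench.
- cup_3 (a point): centre of the floor of a post cup clamped on the right-hand stringer of the swing section, at (-210, -76) mm of the runway when straight: a plain round aluminium cup, 60 mm inside, 71 mm outside, 14 mm deep, floor 72 mm above the bench.
- cup_4 (a point): centre of the floor of a post cup clamped on the left-hand stringer of the swing section, the one nearer the hinge, at (-142, 76) mm of the runway when straight: a plain round aluminium cup, 60 mm inside, 71 mm outside, 14 mm deep, floor 72 mm above the bench.
- cup_5 (a point): centre of the floor of a post cup clamped on the left-hand stringer of the swing section, near its robot end, at (-235, 76) mm of the runway when straight: a plain round aluminium cup, 60 mm inside, 71 mm outside, 14 mm deep, floor 72 mm above the bench.
- pin_block: blue plastic block, 100 x 50 x 60 mm high (long side along its x), fixed to the bench, in which the two pins stand; holes 27 mm either side of its middle, 15.5 mm wide. Origin under its middle.
- pin_1: headed locking pin: steel shank 14 mm thick, 50 mm long, its last 8 mm tapered; flange 32 mm wide, 5 mm thick; above it a red knob 25 mm wide, 25 mm tall to hold it by. Origin on the axis at the flange's underside (knob from +5 to +30 mm, tip at -50 mm), z towards the knob. Stands point down in the pin block, flange on its top. Either pin fits either hole. 0.12 kg.
- pin_2: headed locking pin: steel shank 14 mm thick, 50 mm long, its last 8 mm tapered; flange 32 mm wide, 5 mm thick; above it a red knob 25 mm wide, 25 mm tall to hold it by. Origin on the axis at the flange's underside (knob from +5 to +30 mm, tip at -50 mm), z towards the knob. Stands point down in the pin block, flange on its top. Either pin fits either hole. 0.12 kg.
- post_1: cable retaining post, 115 mm tall: round steel foot 54 mm wide and 14 mm high with bevelled edges, black round stem 30 mm thick, from 100 mm up a yellow cap of the same width. Stands loose on the bench. Origin at the centre of the foot's underside, z up the stem. About 0.3 kg, mostly in the foot. All alike; some may be absent.
- post_2: cable retaining post, 115 mm tall: round steel foot 54 mm wide and 14 mm high with bevelled edges, black round stem 30 mm thick, from 100 mm up a yellow cap of the same width. Stands loose on the bench. Origin at the centre of the foot's underside, z up the stem. About 0.3 kg, mostly in the foot. All alike; some may be absent.
- post_3: cable retaining post, 115 mm tall: round steel foot 54 mm wide and 14 mm high with bevelled edges, black round stem 30 mm thick, from 100 mm up a yellow cap of the same width. Stands loose on the bench. Origin at the centre of the foot's underside, z up the stem. About 0.3 kg, mostly in the foot. All alike; some may be absent.
- post_4: cable retaining post, 115 mm tall: round steel foot 54 mm wide and 14 mm high with bevelled edges, black round stem 30 mm thick, from 100 mm up a yellow cap of the same width. Stands loose on the bench. Origin at the centre of the foot's underside, z up the stem. About 0.3 kg, mostly in the foot. All alike; some may be absent.
- post_5: cable retaining post, 115 mm tall: round steel foot 54 mm wide and 14 mm high with bevelled edges, black round stem 30 mm thick, from 100 mm up a yellow cap of the same width. Stands loose on the bench. Origin at the centre of the foot's underside, z up the stem. About 0.3 kg, mostly in the foot. All alike; some may be absent.
- tester: orange hand-held cable tester, 75 x 150 x 34 mm, lying on the bench; a bystander. Origin under its middle.
- driver: screwdriver with a blue handle, 200 mm long, 26 mm thick, lying on the bench; a bystander. Origin under its middle, x along it towards the tip.
- tin: aluminium screw tin, 70 mm wide and 70 mm tall, standing on the bench; a bystander. Origin under its middle.

How it is judged:
By the outcome, as a careful person would: the job done as asked, in the order asked, and still so for the second after the job is handed in, with the robot touching nothing.
Of post_1, post_2, post_3, post_4, post_5 only 3 to 5 are there at a start; the rules pass over those that are not, and their reading is None.
At some moment in a run one of post_1, post_2, post_3, post_4, post_5 may be knocked a few centimetres aside while the robot is not near it.
It also fails if it takes over 210 s, if anything falls off the work surface, if the arm or the gripper's body presses on something with over 40 N, if the wrist force passes 120 N, or if a joint passes its speed limit or range.

ROBOT

A 6-joint arm with a two-finger parallel gripper is mounted at the origin on the work surface. World frame = base frame: x ahead of the robot, y to its left, z up, the work surface at z = 0. Lengths are in m, angles in rad, forces in N, time in s.
With the tool pointing down it reaches from about 0.275 to 0.975 m from the base axis. Payload 8.4 kg.
Tool frame: the origin (TCP) lies on the mounting face of the last link; the fingertips stand 190 mm ahead of it and the grasp point (between the pads) lies 171 mm ahead of it (bot.hold_point_z is the distance from the TCP to the grasp point, in m); y points along the fingers, x is the direction in which the jaws open and shut, and the axes are right-handed (so a half turn about y gives the same grasp; the last joint's range is limited). The gripper opens to 92 mm and grips with 3 to 60 N. Pads are 20 mm wide; open, the fingers measure 128 mm over their backs; the gripper's body (75 mm by 189 mm) begins 69 mm behind the grasp point.
Start: joints at [1.122, 0.353, 1.633, -0, 1.155, -0.002], TCP at [0.27, 0.564, 0.405] pointing down, gripper open.
Joint ranges: [-2.63, 2.63], [-0.92, 2.1], [0.06, 2.66], [-1.3, 4.44], [0, 2.69], [-3.02, 3.02]. Speed limits (rad/s): [2.22, 2.22, 2.79, 3.14, 3.14, 3.14].

INTERFACE

Orientations are given as a rotation vector (axis times angle).
In Python, from station import bot, capture, camera_params, job_done, masks_of gives the robot as it stands.
- The arm moves only by the tool move_arm, never from a script. Its argument "rows" is a list of rows, each a list of 6 numbers: the shift along the tool's x, y, z in m, then the turn, a rotation vector about the tool's x, y, z in degrees. In form: [[tx, ty, tz, rx, ry, rz], ...]. A call has 1 to 10 rows; each row is the pose to reach, as a shift and turn from the pose commanded when the call began, along the tool's axes at that moment; what a row does not reach only later rows make up. A row lasts 1/10 s, in which the tool goes at most 50 mm and 8.59 degrees, less where a joint would pass 70% of its speed; a pose out of reach is approached as far as the arm can. A call with a gripper value outside its range is refused whole. "claw" is the opening, from 0 (shut) to 1 (fully open), set as the call begins (left out, the last holds). The fingers move at their own pace and stop on an object; the grip force is fixed at half the most. Time passes only in rows, so rows that repeat a pose let the fingers close. It gives the time, the measured TCP pose, the force and the opening at its end, in the units of the state.
- bot.read_state(): the state, without advancing time (a new reading comes with each control period).
- capture(name): name is "side" or "top"; returns (picture, depth): 480x640x3 uint8, red, green, blue; 480x640 float32, m along the optical axis (not along the pixel's ray), 0 where there is no reading.
- camera_params(name): a dict with "intrinsics" (3x3 intrinsics, pixels), "k1" (the pictures are not rectified: a ray, as slopes to the right and down, at radius r is drawn at 1 + k1 r^2 times it, then the intrinsics apply), "R" (3x3) and "t" (3): a world point X has camera coordinates R X + t. Camera axes: x right, y down, z forward; pixel columns grow to the right and rows downward; lengths in m; the calibration is good to about 2 mm. A picture is of the moment at which its call begins. camera_params takes no time and is no camera call.
- job_done(): hands the job in, once; it reports no verdict.
Trained networks look in the newest picture that a camera, given by its name, has taken for a name from the list of things; names that differ only in an ending like _2 or _b are one class to them, and where a whole thing is asked for, a point or a joint stands for the part that bears it (a point fixed in the world has none). Each returns a list of dicts, best first, with "conf" (0 to 1); they miss things now and then, are a little off and sometimes report something else, mostly with a low value. They report only what shows in the picture. A call takes as long as a camera call.
- masks_of(query, camera): "mask" (480x640 bool, what is visible of it) and "rect" ([centre column, centre row, width, height] in pixels, round what is visible of it).
The state is a dict: "clock": time; "qpos": joint angles; "qd": joint speeds; "joint_torque": joint torques, N m; "position": TCP position; "eef_rot": TCP orientation; "wrist_force": force on the tool from outside, world axes, zero at the start; "torque": the same for the moment, N m; "gripper_width": finger opening in m.
Only numpy, scipy, OpenCV 4.12 (cv2) and the standard library are available. Lean on these libraries where they do the work, as an engineer would, in place of code of your own. Each camera call takes 0.05 s, during which the arm holds its last target.

## Working session

There is one attempt and no reset: what is moved stays moved. The work goes in short steps, Python scripts to look and compute and a tool call to move; the robot and the scene stay as the last step left them, time stands still between calls to the robot, and variables do not carry over. Pictures are saved under pics/ and viewed, and the job is handed in when it is done.

Besides the shell and the picture viewer there is one more tool, called after "Call:" as name(argument=value, ...), one argument or row to a line, values as JSON. move_arm: Moves the arm, as the interface text tells. Its arguments: {"type":"object","properties":{"rows":{"type":"array","items":{"type":"array","items":{"type":"number"}}},"claw":{"type":"number"}},"required":["rows"]}

```bash
ls; mkdir -p pics
python3 - <<'E'
from station import bot, capture, camera_params
import cv2, numpy as np
s=bot.read_state(); print(s)
print(bot.hold_point_z)
for n in ("side","top"):
    p,d=capture(n); cv2.imwrite(f"pics/{n}0.png",p[:,:,::-1]); np.save(f"pics/{n}0d.npy",d)
    print(n,camera_params(n))
E
```

```text
pics
{'clock': 0.0, 'qpos': array([ 1.12160708e+00,  3.53644429e-01,  1.63410747e+00, -2.85861392e-05,
        1.15520319e+00, -2.39816969e-03]), 'qd': array([ 4.68121093e-04, -1.00975907e-04,  2.33131027e-04, -9.78054553e-06,
        1.66619748e-03,  1.33150139e-03]), 'joint_torque': array([-2.25872468e-04, -5.93846869e+01, -3.34218550e+01,  6.96557737e-02,
        2.36066629e-02, -9.74216914e-05]), 'position': array([0.26995144, 0.56344488, 0.40397725]), 'eef_rot': array([-1.38880953, -0.87328329,  0.87515472]), 'wrist_force': array([ 0.85756727, -0.13330545,  0.18721412]), 'torque': array([ 0.01506086, -0.00412385,  0.00415058]), 'gripper_width': 0.09198919347451949}
0.1714
side {'intrinsics': array([[589.56266915,   0.        , 316.7960148 ],
       [  0.        , 589.56266915, 240.20234636],
       [  0.        ,   0.        ,   1.        ]]), 'k1': -0.12111530808380666, 'R': array([[ 0.78888223, -0.61432987, -0.01623663],
       [-0.46986529, -0.5859201 , -0.66024559],
       [ 0.39609522,  0.52848505, -0.75087424]]), 't': array([-0.42913948,  0.34099995,  1.0751911 ])}
top {'intrinsics': array([[485.14944252,   0.        , 319.45008884],
       [  0.        , 485.14944252, 242.46160335],
       [  0.        ,   0.        ,   1.        ]]), 'k1': -0.07502631207000297, 'R': array([[ 0.00297466, -0.99993098, -0.01136588],
       [-0.99020679, -0.00135892, -0.13960182],
       [ 0.13957674,  0.01166984, -0.99014249]]), 't': array([0.03154604, 0.57889177, 1.1707549 ])}
```

View pics/top0.png

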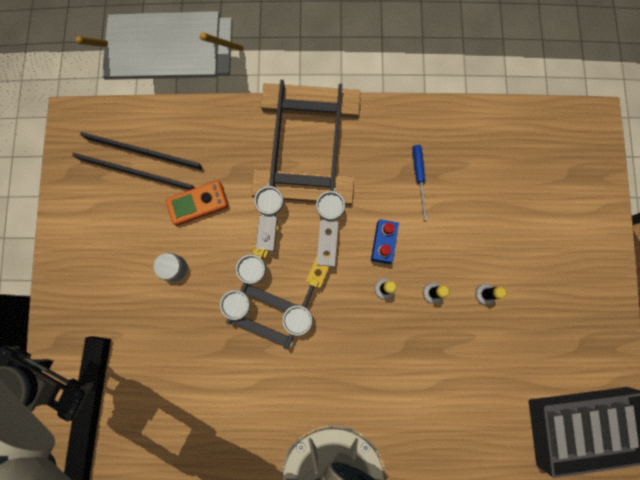

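View pics/side0.png

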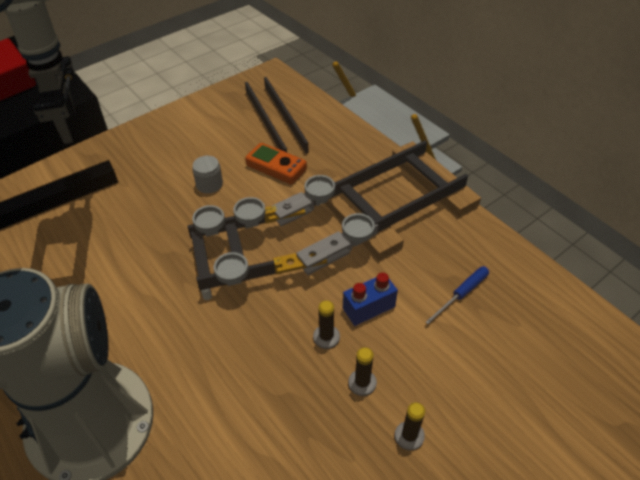

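Run:
```python
from station import bot
from scipy.spatial.transform import Rotation as R
s=bot.read_state(); M=R.from_rotvec(s['eef_rot']).as_matrix(); print(M.round(3))
```

```text
[[ 0.432 -0.001 -0.902]
 [ 0.902 -0.001  0.432]
 [-0.001 -1.     0.   ]]
```

```bash
cat > h.py <<'E'
from station import bot, capture, camera_params, job_done, masks_of
import cv2, numpy as np
from scipy.spatial.transform import Rotation as Rot
CP={n:camera_params(n) for n in ("top","side")}
def und(n,uv):
    c=CP[n]; uv=np.asarray(uv,float).reshape(-1,1,2)
    return cv2.undistortPoints(uv,c['intrinsics'],np.array([c['k1'],0,0,0,0.]),).reshape(-1,2)
def ray(n,uv):
    c=CP[n]; q=und(n,uv); d=np.c_[q,np.ones(len(q))]@c['R']; o=-c['R'].T@c['t']; return o,d
def plane(n,uv,z):
    o,d=ray(n,uv); s=(z-o[2])/d[:,2]; return o+d*s[:,None]
def proj(n,X):
    c=CP[n]; X=np.asarray(X,float).reshape(-1,3)
    r,_=cv2.Rodrigues(c['R']); return cv2.projectPoints(X,r,c['t'],c['intrinsics'],np.array([c['k1'],0,0,0,0.]))[0].reshape(-1,2)
def cloud(n,d):
    v,u=np.mgrid[0:480,0:640]; o,r=ray(n,np.c_[u.ravel(),v.ravel()]); P=o+r*d.reshape(-1,1); P[d.ravel()==0]=np.nan; return P.reshape(480,640,3)
def tri(uvs):
    A=np.zeros((3,3));b=np.zeros(3)
    for n,uv in uvs:
        o,d=ray(n,uv); d=d[0]/np.linalg.norm(d[0]); Q=np.eye(3)-np.outer(d,d); A+=Q;b+=Q@o
    return np.linalg.solve(A,b)
def state():
    s=bot.read_state(); M=Rot.from_rotvec(s['eef_rot']).as_matrix(); g=s['position']+M[:,1]*bot.hold_point_z
    return s,M,g
E
python3 - <<'E'
from h import *
for n in("top","side"):
    P,d=capture(n); np.savez(f'pics/{n}1.npz',P=P,d=d)
    for q in("runway","swing","pin_block","pin_1","post_1","tester","driver","tin","cup_1","swing_grip","fork_a"):
        for m in masks_of(q,n):
            if m['conf']<.3: continue
            C=cloud(n,d)[m['mask']]; 
            print(n,q,round(m['conf'],2),np.round(m['rect'],1),np.nanmedian(C,0).round(3),np.nanmax(C[:,2]).round(3))
s,M,g=state();print(g,s['clock'])
E
```

```text
top runway 0.79 [290.2 213.7 137.3 277.3] [0.679 0.106 0.057] 0.092
top runway 0.48 [387.8 289.   19.7  15.4] [ 0.464 -0.127  0.039] 0.121
top swing 0.77 [273.4 298.5 110.  102.6] [0.428 0.176 0.069] 0.092
top pin_block 0.66 [383.8 241.1  24.7  44. ] [ 0.578 -0.124  0.06 ] 0.068
top pin_block 0.45 [171.6 267.7  30.9  28.2] [0.514 0.399 0.068] 0.077
top pin_1 0.73 [291.4 215.6 146.5 272.8] [0.68  0.105 0.058] 0.092
top pin_1 0.5 [389.3 227.9  15.8  12.5] [ 0.605 -0.132  0.088] 0.094
top post_1 0.92 [491.1 297.9  33.8  21.2] [ 0.451 -0.38   0.05 ] 0.12
top post_1 0.92 [437.1 293.2  26.9  20.4] [ 0.453 -0.246  0.045] 0.121
top post_1 0.82 [388.6 287.7  22.8  15.2] [ 0.464 -0.128  0.016] 0.121
top post_1 0.73 [419.4 182.9  13.9  74.3] [ 0.782 -0.227  0.021] 0.032
top tester 0.76 [198.6 204.1  61.5  44.7] [0.683 0.348 0.033] 0.044
top tester 0.49 [272.8 298.1 109.  104.6] [0.428 0.176 0.069] 0.092
top driver 0.72 [418.9 182.2  15.   75.5] [ 0.785 -0.225  0.022] 0.032
top driver 0.7 [288.8 213.4 136.2 267.2] [0.68  0.107 0.058] 0.092
top tin 0.59 [170.4 269.   29.9  27.7] [0.513 0.399 0.06
[... 1026 characters left out ...]
1.4] [ 0.443 -0.395  0.046] 0.121
side driver 0.58 [457.1 295.8  62.3  56.6] [ 0.774 -0.229  0.022] 0.032
side tin 0.6 [206.2 175.1  29.8  35.3] [0.508 0.391 0.057] 0.076
side tin 0.31 [369.8 300.2  55.6  47.2] [ 0.572 -0.146  0.05 ] 0.087
side cup_1 0.78 [335.2 218.2 294.2 157.1] [0.654 0.096 0.056] 0.093
side cup_1 0.69 [360.5 370.8  29.4  48.3] [ 0.447 -0.262  0.048] 0.12
side cup_1 0.61 [256.6 247.9 139.9 101.5] [0.427 0.163 0.068] 0.093
side swing_grip 0.92 [257.1 249.4 143.4 100.7] [0.429 0.163 0.068] 0.093
side swing_grip 0.7 [361.7 372.4  27.6  45.5] [ 0.447 -0.262  0.05 ] 0.12
side fork_a 0.94 [334.4 221.2 292.6 156. ] [0.655 0.094 0.057] 0.093
[0.27003973 0.56365378 0.23327783] 1.3
```

```bash
cat > cups.py <<'E'
from h import *
from scipy.optimize import least_squares
def cups(n,d,roi=((.3,.8),(-.02,.36))):
    C=cloud(n,d).reshape(-1,3); k=(C[:,2]>.080)&(C[:,2]<.0955)&(C[:,0]>roi[0][0])&(C[:,0]<roi[0][1])&(C[:,1]>roi[1][0])&(C[:,1]<roi[1][1])
    P=C[k]
    g=np.zeros((500,500),np.uint8); ij=((P[:,:2]-[roi[0][0],roi[1][0]])*1000).astype(int); g[ij[:,0],ij[:,1]]=1
    g2=cv2.dilate(g,np.ones((9,9),np.uint8)); nl,lab=cv2.connectedComponents(g2); L=lab[ij[:,0],ij[:,1]]
    out=[]
    for i in range(1,nl):
        Q=P[L==i]
        if len(Q)<40: continue
        def f(c):
            r=np.hypot(*(Q[:,:2]-c).T); return np.maximum(r-.0355,0)+np.maximum(.030-r,0)
        c=least_squares(f,Q[:,:2].mean(0),loss='soft_l1',f_scale=.001).x
        out.append((c,len(Q),Q[:,2].mean()))
    return out
if __name__=="__main__":
    for n in("top","side"):
        d=np.load(f'pics/{n}1.npz')['d']
        for c,k,z in cups(n,d): print(n,c.round(4),k,z.round(4))
        # noise
        C=cloud(n,d); print([np.nanmedian(C[v:v+10,u:u+10,2]).round(4) for v,u in ((350,450),(300,550))])
E
python3 cups.py
```

```text
top [0.3873 0.085 ] 188 0.0854
top [0.4231 0.2352] 201 0.0851
top [0.5094 0.199 ] 188 0.0851
top [0.6654 0.0066] 153 0.0854
top [0.6781 0.1578] 185 0.0851
[np.float64(-0.0), np.float64(0.0)]
side [0.3865 0.0851] 284 0.085
side [0.4223 0.2344] 249 0.0851
side [0.5077 0.199 ] 249 0.085
side [0.664  0.0076] 209 0.0849
side [0.6761 0.1589] 238 0.0849
[np.float64(0.0011), np.float64(0.0009)]
```

```bash
cat > fit.py <<'E'
from h import *
from cups import cups
from scipy.optimize import least_squares
def R2(a): return np.array([[np.cos(a),-np.sin(a)],[np.sin(a),np.cos(a)]])
H=np.array([-.055,.076])
CU={1:(.034,-.076),2:(.034,.076),3:(-.210,-.076),4:(-.142,.076),5:(-.235,.076)}
def loc(x,pt,swing=False):
    p=np.array(pt,float)
    if swing: p=H+R2(-x[3])@(p-H)
    return x[:2]+R2(x[2])@p
def fit(x0,cs):
    def f(x):
        r=[]
        for i,p in CU.items():
            m=loc(x,p,i>2)
            dd=[m-c for c in cs]; j=np.argmin([np.hypot(*q) for q in dd])
            if np.hypot(*dd[j])<.04: r+=list(dd[j])
            else: r+=[0,0]
        return r
    s=least_squares(f,x0); return s.x,np.array(f(s.x)).reshape(-1,2)
def look_runway(x0=(.639,.085,-.082,.3),tag='r'):
    o={}
    for n in("top","side"):
        P,d=capture(n); np.savez(f'pics/{n}_{tag}.npz',P=P,d=d); cv2.imwrite(f'pics/{n}_{tag}.png',P[:,:,::-1])
        x,r=fit(np.array(x0),[c for c,k,z in cups(n,d)]); o[n]=x; print(n,x.round(4),np.abs(r*1000).max().round(2))
    return o
def go(p,yaw,tag=''):
    """grasp point target world p(3); yaw = world angle of tool x (mod pi)"""
    s,M,g=state()
    cur=np.arctan2(M[1,0],M[0,0]); d=(yaw-cur+np.pi/2)%np.pi-np.pi/2
    a=cur+d; X=np.array([np.cos(a),np.sin(a),0]);Y=np.array([0,0,-1.]);T=np.c_[X,Y,np.cross(X,Y)]
    tcp=np.array(p)-Y*bot.hold_point_z
    sh=M.T@(tcp-s['position']); rv=np.degrees(Rot.from_matrix(M.T@T).as_rotvec())
    print(tag,'shift',sh.round(4),'rot',rv.round(2),'| g',g.round(4),'F',s['wrist_force'].round(1),'w',round(s['gripper_width'],4),'t',s['clock'])
    return sh,rv
E
python3 - <<'E'
from fit import *
o={}
for n in("top","side"):
    d=np.load(f'pics/{n}1.npz')['d']
    x,r=fit(np.array((.639,.085,-.082,.3)),[c for c,k,z in cups(n,d)]); o[n]=x; print(n,x.round(4),np.abs(r*1000).max().round(2))
x=(o['top']+o['side'])/2
print(x, loc(x,(-.147,-.076),True), loc(x,(-.03,-.076)),loc(x,(-.085,-.076)))
p=loc(x,(-.147,-.076),True)
go((*p,.15),x[2]-x[3]+np.pi/2)
E
```

```text
top [ 0.6378  0.085  -0.0828  0.315 ] 0.3
side [ 0.6366  0.0858 -0.0813  0.3114] 0.7
[ 0.63718968  0.08539508 -0.08203549  0.31318245] [0.44517297 0.06078451] [0.60106287 0.01210897] [0.54624783 0.01661586]
 shift [-0.3778  0.0833 -0.3752] rot [ 0.   -2.95 -0.  ] | g [0.27   0.5637 0.2333] F [0.6 0.3 0.1] w 0.0918 t 1.3
```

Call:
move_arm(
  rows=[
    [-0.04, 0.008, -0.04, 0, 0, 0],
    [-0.08, 0.016, -0.08, 0, 0, 0],
    [-0.115, 0.025, -0.115, 0, -0.5, 0],
    [-0.15, 0.033, -0.15, 0, -1, 0],
    [-0.185, 0.042, -0.185, 0, -1.5, 0],
    [-0.22, 0.05, -0.22, 0, -2, 0],
    [-0.255, 0.058, -0.255, 0, -2.4, 0],
    [-0.29, 0.066, -0.29, 0, -2.7, 0],
    [-0.325, 0.075, -0.325, 0, -2.9, 0],
    [-0.36, 0.083, -0.36, 0, -2.95, 0],
  ],
  claw=0.45,
)

```text
clock: 2.3
position: [0.4343, 0.0963, 0.3243]
eef_rot: [-1.371, -0.914, 0.913]
wrist_force: [0.9, 0.6, -0.6]
gripper_width: 0.0413
```

```bash
cat > x.py <<'E'
import numpy as np
X=np.array([ 0.63718968,0.08539508,-0.08203549,0.31318245])
E
python3 - <<'E'
from fit import *
from x import X as x
p=loc(x,(-.147,-.076),True)
go((*p,.15),x[2]-x[3]+np.pi/2)
go((*p,.055),x[2]-x[3]+np.pi/2)
E
```

```text
shift [-0.0286  0.0029 -0.0237] rot [0.05 0.01 0.03] | g [0.4345 0.0963 0.1529] F [ 0.9  0.6 -0.6] w 0.0413 t 2.3
 shift [-0.0286  0.0979 -0.0236] rot [0.05 0.01 0.03] | g [0.4345 0.0963 0.1529] F [ 0.9  0.6 -0.6] w 0.0413 t 2.3
```

Call:
move_arm(
  rows=[
    [-0.017, 0.003, -0.014, 0, 0, 0],
    [-0.018, 0.003, -0.017, 0, 0, 0],
    [-0.018, 0.003, -0.017, 0, 0, 0],
    [-0.018, 0.003, -0.017, 0, 0, 0],
  ],
)

```text
clock: 2.7
position: [0.4426, 0.0759, 0.3215]
eef_rot: [-1.37, -0.914, 0.913]
wrist_force: [-0.4, -0.1, 1.6]
gripper_width: 0.0414
```

Run:
```python
from fit import *
from x import X as x
p=loc(x,(-.147,-.076),True)
go((*p,.055),x[2]-x[3]+np.pi/2)
o=look_runway(tag='a')
```

```text
shift [-0.013   0.0951 -0.0081] rot [0.01 0.02 0.02] | g [0.4427 0.0759 0.1501] F [-0.4 -0.1  1.6] w 0.0414 t 2.7
top [ 0.6378  0.0851 -0.0802  0.3183] 0.53
side [ 0.6365  0.0863 -0.0828  0.3077] 0.99
```

View pics/side_a.png

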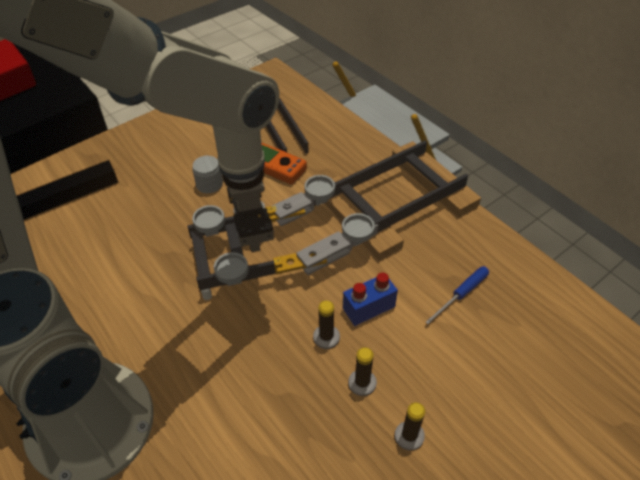

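View pics/top_a.png

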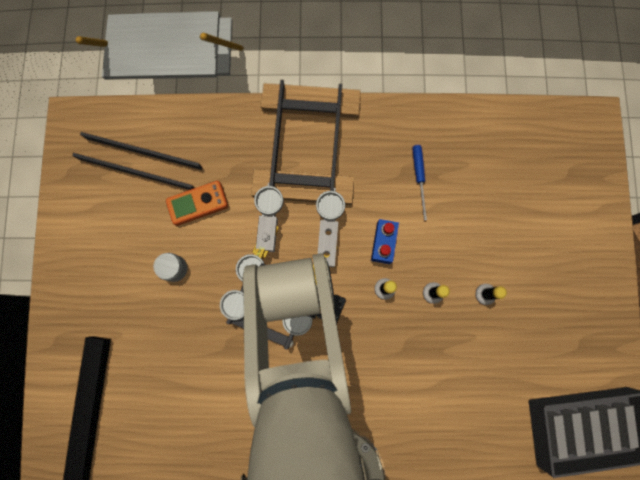

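Run:
```python
from fit import *
from x import X as x
p=loc(x,(-.147,-.076),True)
go((*p,.055),x[2]-x[3]+np.pi/2); print(bot.read_state()['qd'].round(4))
```

```text
shift [-0.0132  0.0951 -0.0083] rot [0.01 0.09 0.02] | g [0.4425 0.0762 0.1501] F [0.5 0.  0.3] w 0.0412 t 2.8
[-0.0006 -0.0006  0.0015 -0.0027 -0.0023 -0.0031]
```

Call:
move_arm(
  rows=[
    [-0.013, 0.02, -0.008, 0, 0, 0],
    [-0.013, 0.04, -0.008, 0, 0, 0],
    [-0.013, 0.05, -0.008, 0, 0, 0],
    [-0.013, 0.05, -0.008, 0, 0, 0],
  ],
)

```text
clock: 3.2
position: [0.4445, 0.0606, 0.2703]
eef_rot: [-1.369, -0.912, 0.916]
wrist_force: [0.1, 0.0, 0.7]
gripper_width: 0.0415
```

Run:
```python
from fit import *
from x import X as x
p=loc(x,(-.147,-.076),True)
go((*p,.055),x[2]-x[3]+np.pi/2); print(bot.read_state()['qd'].round(4))
```

```text
shift [ 0.0005  0.0439 -0.0007] rot [-0.12  0.06 -0.07] | g [0.4441 0.0606 0.0989] F [0.1 0.  0.7] w 0.0415 t 3.2
[-0.0022 -0.0267 -0.0214  0.0023  0.0285 -0.0018]
```

Good. Down to grip, and close.

Call:
move_arm(
  rows=[
    [0, 0.015, -0.0005, 0, 0, 0],
    [0, 0.03, -0.0005, 0, 0, 0],
    [0, 0.04, -0.0005, 0, 0, 0],
    [0, 0.044, -0.0005, 0, 0, 0],
    [0, 0.044, -0.0005, 0, 0, 0],
    [0, 0.044, -0.0005, 0, 0, 0],
  ],
)

```text
clock: 3.8
position: [0.4458, 0.0599, 0.2277]
eef_rot: [-1.371, -0.914, 0.913]
wrist_force: [-0.6, -0.5, -0.7]
gripper_width: 0.0417
```

Call:
move_arm(
  rows=[
    [0, 0, 0, 0, 0, 0],
    [0, 0, 0, 0, 0, 0],
    [0, 0, 0, 0, 0, 0],
    [0, 0, 0, 0, 0, 0],
    [0, 0, 0, 0, 0, 0],
    [0, 0, 0, 0, 0, 0],
  ],
  claw=0,
)

```text
clock: 4.4
position: [0.4469, 0.0603, 0.2277]
eef_rot: [-1.372, -0.917, 0.911]
wrist_force: [4.4, 4.9, -3.6]
gripper_width: 0.0095
```

Run:
```python
from fit import *
from x import X as x
p=loc(x,(-.147,-.076),True)
go((*p,.055),x[2]-x[3]+np.pi/2)
# arc plan
s,M,g=state()
h=loc(x,H); r0=g[:2]-h; print('hinge',h,'rad',np.hypot(*r0))
for k in range(1,10):
    a=k*np.radians(2); q=h+R2(a)@r0; sh=M.T@np.array([*(q-g[:2]),.055-g[2]]); print(k,sh.round(4), -2*k)
print(np.degrees(x[3]))
```

```text
shift [-0.0002  0.0013  0.0018] rot [0.18 0.01 0.14] | g [0.4475 0.0604 0.0563] F [ 4.4  4.9 -3.6] w 0.0095 t 4.4
hinge [0.58860235 0.16564638] rad 0.1759727813170098
1 [-0.003   0.0013 -0.0053] -2
2 [-0.0059  0.0013 -0.0108] -4
3 [-0.0086  0.0013 -0.0163] -6
4 [-0.011   0.0013 -0.0219] -8
5 [-0.0133  0.0014 -0.0276] -10
6 [-0.0153  0.0014 -0.0334] -12
7 [-0.0172  0.0014 -0.0393] -14
8 [-0.0189  0.0014 -0.0452] -16
9 [-0.0203  0.0014 -0.0512] -18
17.944032602566928
```

Call:
move_arm(
  rows=[
    [-0.003, 0, -0.0053, 0, -2, 0],
    [-0.0059, 0, -0.0108, 0, -4, 0],
    [-0.0086, 0, -0.0163, 0, -6, 0],
    [-0.011, 0, -0.0219, 0, -8, 0],
    [-0.0133, 0, -0.0276, 0, -10, 0],
    [-0.0153, 0, -0.0334, 0, -12, 0],
    [-0.0172, 0, -0.0393, 0, -14, 0],
    [-0.0189, 0, -0.0452, 0, -16, 0],
    [-0.0189, 0, -0.0452, 0, -16, 0],
    [-0.0189, 0, -0.0452, 0, -16, 0],
  ],
)

```text
clock: 5.4
position: [0.4814, 0.0254, 0.2277]
eef_rot: [-1.264, -1.126, 1.121]
wrist_force: [5.3, 6.4, -2.3]
gripper_width: 0.0094
```

Run:
```python
from fit import *
from x import X as x
x=x.copy(); x[3]=0
p=loc(x,(-.147,-.076),True)
go((*p,.055),x[2]-x[3]+np.pi/2)
s,M,g=state()
h=loc(x,H); r0=g[:2]-h; print('rad',np.hypot(*r0), 'angle left', np.degrees(np.arctan2(*(p-h)[::-1])-np.arctan2(*r0[::-1])))
```

```text
shift [-0.0033  0.0013 -0.0035] rot [ 0.21 -1.95  0.08] | g [0.482  0.0255 0.0563] F [ 5.3  6.4 -2.3] w 0.0094 t 5.4
rad 0.17603866108867658 angle left 1.3698352619330034
```

Call:
move_arm(
  rows=[
    [-0.0016, 0, -0.0027, 0, -1, 0],
    [-0.0032, 0, -0.0053, 0, -2, 0],
    [-0.004, 0, -0.0066, 0, -2.5, 0],
    [-0.004, 0, -0.0066, 0, -2.5, 0],
    [-0.004, 0, -0.0066, 0, -2.5, 0],
  ],
)

```text
clock: 5.9
position: [0.4861, 0.0219, 0.2277]
eef_rot: [-1.241, -1.156, 1.152]
wrist_force: [-2.0, 18.5, 5.0]
gripper_width: 0.0094
```

Run:
```python
from fit import *
from x import X as x
x=x.copy(); x[3]=0
p=loc(x,(-.147,-.076),True)
go((*p,.055),x[2]-x[3]+np.pi/2)
s,M,g=state()
h=loc(x,H); r0=g[:2]-h; print('rad',np.hypot(*r0), 'angle left', np.degrees(np.arctan2(*(p-h)[::-1])-np.arctan2(*r0[::-1])))
look_runway(tag='b')
```

```text
shift [-0.0003  0.0013  0.0016] rot [-0.01  0.42  0.2 ] | g [0.4861 0.0225 0.0563] F [-2.  18.5  5. ] w 0.0094 t 5.9
rad 0.1760915789226261 angle left -0.28527937487955474
top [ 0.638   0.0852 -0.0823 -0.0031] 0.38
side [ 0.6362  0.0861 -0.0836 -0.0067] 1.45
```

View pics/side_b.png

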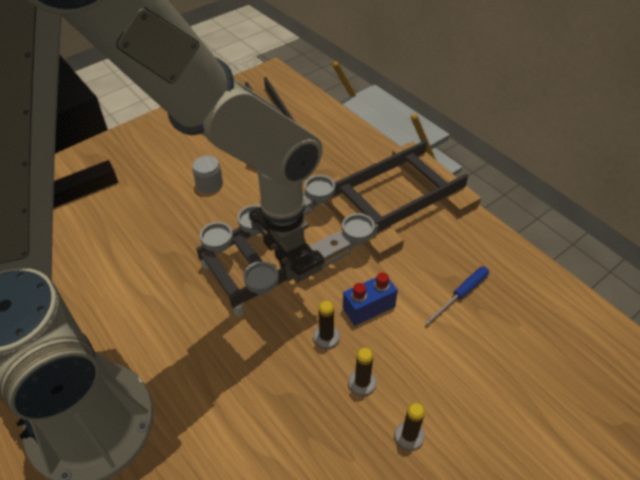

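Call:
move_arm(
  rows=[
    [0, 0, 0, 0, 0, 0],
    [0, 0, 0, 0, 0, 0],
    [0, 0, 0, 0, 0, 0],
    [0, 0, 0, 0, 0, 0],
    [0, -0.02, 0, 0, 0, 0],
    [0, -0.05, 0, 0, 0, 0],
    [0, -0.09, 0, 0, 0, 0],
    [0, -0.13, 0, 0, 0, 0],
  ],
  claw=0.35,
)

```text
clock: 6.8
position: [0.4857, 0.02, 0.3584]
eef_rot: [-1.242, -1.155, 1.156]
wrist_force: [0.9, 0.1, -0.7]
gripper_width: 0.032
```

Call:
move_arm(
  rows=[
    [0.03, 0, 0.03, 0, 0, 0],
    [0.07, 0, 0.07, 0, 0, 0],
    [0.11, 0, 0.11, 0, 0, 0],
    [0.15, 0, 0.15, 0, 0, 0],
    [0.18, 0, 0.16, 0, 0, 0],
    [0.21, 0, 0.16, 0, 0, 0],
    [0.21, 0, 0.16, 0, 0, 0],
  ],
)

```text
clock: 7.5
position: [0.3416, 0.244, 0.3577]
eef_rot: [-1.241, -1.16, 1.156]
wrist_force: [-0.1, -0.6, 0.0]
gripper_width: 0.0321
```

Run:
```python
from fit import *
look_runway((.637,.085,-.082,0),tag='c')
```

```text
top [ 0.638   0.085  -0.0786  0.0041] 0.31
side [ 0.6366  0.0859 -0.0796 -0.0011] 0.95
```

View pics/top_c.png

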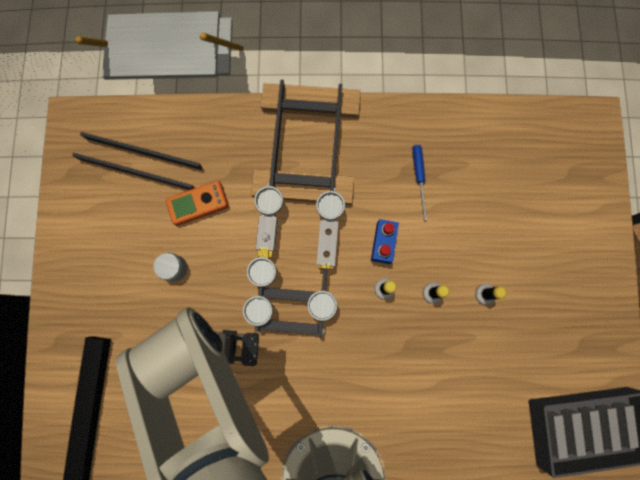

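View pics/side_c.png

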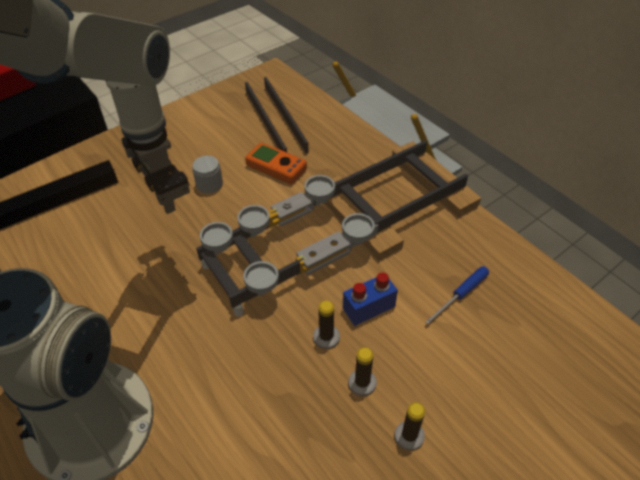

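```bash
cat > meas.py <<'E'
from fit import *
def disc(n,P,d,c0,zlo,zhi,r,win):
    C=cloud(n,d).reshape(-1,3)
    k=(np.hypot(C[:,0]-c0[0],C[:,1]-c0[1])<win)&(C[:,2]>zlo)&(C[:,2]<zhi)
    Q=C[k]; 
    if len(Q)<5: return None
    c,_=cv2.minEnclosingCircle(Q[:,:2].astype(np.float32)) if 0 else (Q[:,:2].mean(0),0)
    return np.array(c),len(Q),Q[:,2].mean()
def redknobs(n,P,d):
    hsv=cv2.cvtColor(P,cv2.COLOR_RGB2HSV); m=(((hsv[...,0]<8)|(hsv[...,0]>172))&(hsv[...,1]>130)&(hsv[...,2]>60))
    C=cloud(n,d); m&=(C[...,2]>.06)&(C[...,0]>.3)&(C[...,0]<.8)
    nl,lab,st,ce=cv2.connectedComponentsWithStats(m.astype(np.uint8))
    out=[]
    for i in range(1,nl):
        if st[i,4]<25: continue
        Q=C[lab==i]; zt=np.percentile(Q[:,2],95); T=Q[Q[:,2]>zt-.005]
        out.append((T.mean(0).round(4),len(T),st[i,:4], ce[i].round(1)))
    return out
E
python3 - <<'E'
from meas import *
for n in("top","side"):
    z=np.load(f'pics/{n}_c.npz'); P,d=z['P'],z['d']
    for q in redknobs(n,P,d): print(n,q)
    x0=np.array([.6372,.0855,-.0815,0])
    uv=[proj(n,[*loc(x0,p),.068])[0] for p in((-.03,-.076),(-.085,-.076))]
    print(uv)
    c=np.mean(uv,0).astype(int); a=P[c[1]-35:c[1]+35,c[0]-40:c[0]+40]; a=cv2.resize(a,None,fx=8,fy=8,interpolation=cv2.INTER_CUBIC).copy()
    for u in uv: cv2.drawMarker(a,tuple(int(v) for v in (u-c+[40,35]+.5)*8),(255,0,255),0,10,1)
    cv2.imwrite(f'pics/{n}_hole.png',a[:,:,::-1])
    g=cv2.cvtColor(P,cv2.COLOR_RGB2GRAY).astype(float)
    for u in uv:
        # dark blob centroid in window
        v0=int(round(u[1]));u0=int(round(u[0])); w=g[v0-6:v0+7,u0-6:u0+7]; th=(w.min()+np.median(w))/2; W=np.clip(th-w,0,None); yy,xx=np.mgrid[-6:7,-6:7]
        e=np.array([u0+(W*xx).sum()/W.sum(),v0+(W*yy).sum()/W.sum()]); print('dark',e.round(2),plane(n,e,.068).round(4))
E
```

```text
top (array([ 0.6084, -0.1342,  0.0912]), 46, array([384, 223,  10,  11], dtype=int32), array([388.4, 228.1]))
top (array([ 0.5547, -0.1232,  0.092 ]), 41, array([380, 245,  10,  11], dtype=int32), array([384.7, 249.8]))
[array([327.77092415, 231.90371875]), array([325.9165919 , 254.15152433])]
dark [327.97 231.18] [[0.6029 0.0117 0.068 ]]
dark [326.17 253.48] [[0.5479 0.0161 0.068 ]]
side (array([ 0.6078, -0.1344,  0.0906]), 85, array([377, 273,  12,  15], dtype=int32), array([382.1, 279.2]))
side (array([ 0.5542, -0.1245,  0.0904]), 90, array([353, 283,  12,  15], dtype=int32), array([358.8, 289.3]))
[array([333.74302115, 243.23022823]), array([312.30225609, 254.19309434])]
dark [333.77 242.51] [[0.6025 0.0138 0.068 ]]
dark [312.14 253.38] [[0.5474 0.0187 0.068 ]]
```

View pics/top_hole.png

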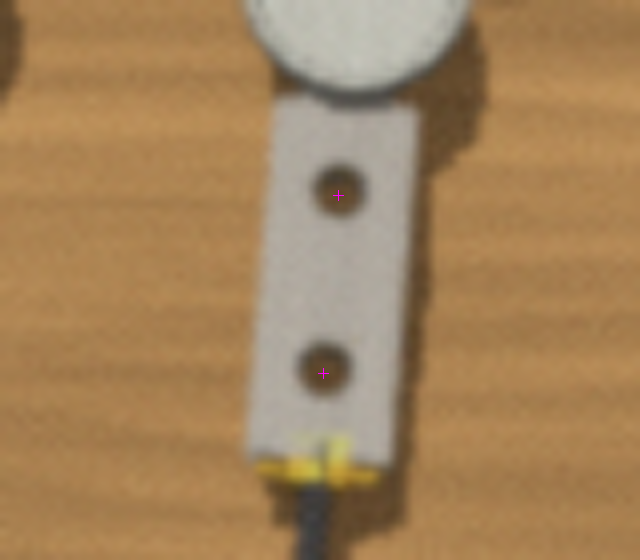

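View pics/side_hole.png

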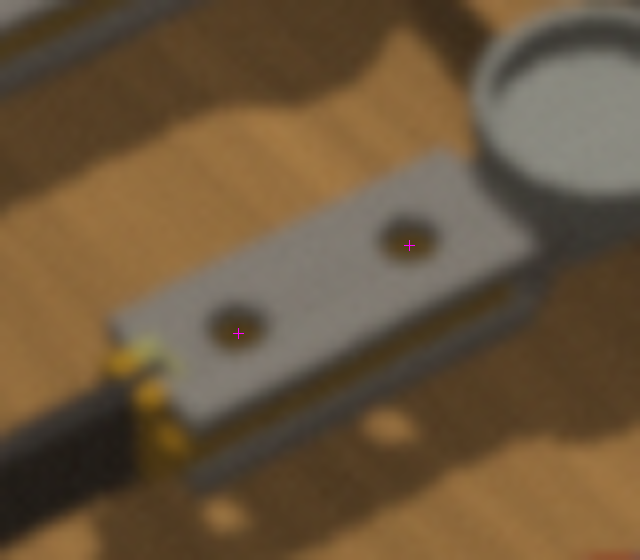

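Run:
```python
from fit import *
ya=-.192+np.pi/2
go((.6081,-.1343,.16),ya)
```

```text
shift [-0.3559  0.0259 -0.2925] rot [-0.01  6.95 -0.03] | g [0.3414 0.2413 0.1857] F [ 0.8 -0.5  0.9] w 0.0322 t 7.6
```

Call:
move_arm(
  rows=[
    [-0.03, 0, -0.025, 0, 1, 0],
    [-0.065, 0.002, -0.054, 0, 2, 0],
    [-0.1, 0.005, -0.083, 0, 3, 0],
    [-0.135, 0.008, -0.112, 0, 4, 0],
    [-0.17, 0.011, -0.14, 0, 5, 0],
    [-0.205, 0.014, -0.168, 0, 6, 0],
    [-0.24, 0.017, -0.197, 0, 7, 0],
    [-0.275, 0.02, -0.226, 0, 7, 0],
    [-0.31, 0.023, -0.255, 0, 7, 0],
    [-0.34, 0.025, -0.28, 0, 7, 0],
  ],
  claw=0.5,
)

```text
clock: 8.6
position: [0.5964, -0.122, 0.3318]
eef_rot: [-1.296, -1.062, 1.063]
wrist_force: [0.6, 1.3, -0.9]
gripper_width: 0.0458
```

Call:
move_arm(
  rows=[
    [-0.013, 0, -0.011, 0, 0, 0],
    [-0.016, 0, -0.013, 0, 0, 0],
    [-0.016, 0, -0.013, 0, 0, 0],
    [-0.016, 0, -0.013, 0, 0, 0],
  ],
)

```text
clock: 9.0
position: [0.605, -0.1355, 0.3323]
eef_rot: [-1.294, -1.064, 1.065]
wrist_force: [0.3, -0.0, -0.3]
gripper_width: 0.0463
```

Run:
```python
from fit import *
ya=-.192+np.pi/2
go((.6081,-.1343,.085),ya)
```

```text
shift [ 0.0017  0.0759 -0.0029] rot [-0.06 -0.13  0.02] | g [ 0.6049 -0.1354  0.1609] F [ 0.3 -0.  -0.3] w 0.0463 t 9.0
```

Call:
move_arm(
  rows=[
    [0.0015, 0.02, -0.003, 0, 0, 0],
    [0.0015, 0.045, -0.003, 0, 0, 0],
    [0.0015, 0.065, -0.003, 0, 0, 0],
    [0.0015, 0.0755, -0.003, 0, 0, 0],
    [0.0015, 0.0755, -0.003, 0, 0, 0],
    [0.0015, 0.0755, -0.003, 0, 0, 0],
  ],
)

```text
clock: 9.6
position: [0.6094, -0.1349, 0.2575]
eef_rot: [-1.295, -1.066, 1.065]
wrist_force: [-0.6, -0.1, -0.3]
gripper_width: 0.0462
```

Run:
```python
from fit import *
go((.6081,-.1343,.085),-.192+np.pi/2)
for n in("top","side"):
    P,d=capture(n); c=proj(n,(.6,-.13,.09))[0].astype(int); a=P[c[1]-60:c[1]+60,c[0]-80:c[0]+80]
    cv2.imwrite(f'pics/{n}_d.png',cv2.resize(a,None,fx=4,fy=4,interpolation=2)[:,:,::-1])
```

```text
shift [0.0004 0.0011 0.0014] rot [ 0.03 -0.11  0.  ] | g [ 0.6095 -0.135   0.0861] F [-0.6 -0.1 -0.3] w 0.0462 t 9.6
```

View pics/side_d.png

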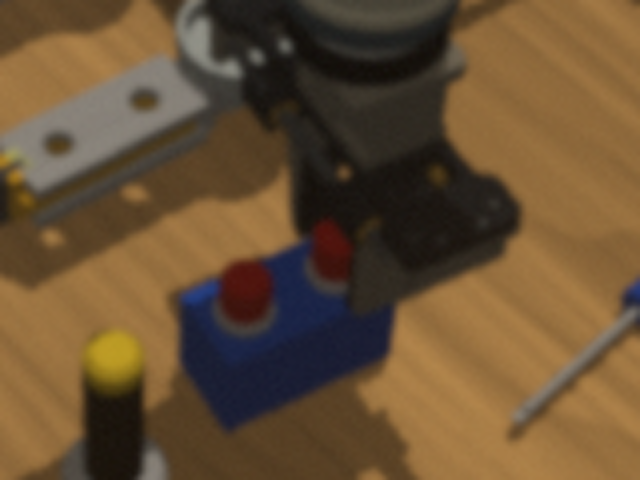

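Fingers straddle the far pin's knob. Close and lift.

Call:
move_arm(
  rows=[
    [0, 0, 0, 0, 0, 0],
    [0, 0, 0, 0, 0, 0],
    [0, 0, 0, 0, 0, 0],
    [0, 0, 0, 0, 0, 0],
    [0, 0, 0, 0, 0, 0],
  ],
  claw=0,
)

```text
clock: 10.2
position: [0.6097, -0.1346, 0.2576]
eef_rot: [-1.295, -1.066, 1.062]
wrist_force: [0.2, 7.4, 4.7]
gripper_width: 0.0244
```

Call:
move_arm(
  rows=[
    [0, -0.01, 0, 0, 0, 0],
    [0, -0.025, 0, 0, 0, 0],
    [0, -0.045, 0, 0, 0, 0],
    [0, -0.065, 0, 0, 0, 0],
    [0, -0.085, 0, 0, 0, 0],
    [0, -0.09, 0, 0, 0, 0],
    [0, -0.09, 0, 0, 0, 0],
  ],
)

```text
clock: 10.9
position: [0.6094, -0.1355, 0.3473]
eef_rot: [-1.296, -1.065, 1.064]
wrist_force: [0.6, 0.0, -2.2]
gripper_width: 0.0242
```

Run:
```python
from fit import *
go((.602,.0122,.16),-.0815+np.pi/2)
```

```text
shift [0.1435 0.0159 0.0358] rot [ 0.08 -6.49 -0.01] | g [ 0.6096 -0.1356  0.1759] F [ 0.6  0.  -2.2] w 0.0242 t 10.9
```

Call:
move_arm(
  rows=[
    [0.02, 0, 0.005, 0, -1, 0],
    [0.045, 0, 0.011, 0, -2, 0],
    [0.07, 0, 0.0175, 0, -3, 0],
    [0.095, 0, 0.024, 0, -4.5, 0],
    [0.12, 0.005, 0.03, 0, -5.5, 0],
    [0.135, 0.01, 0.034, 0, -6.5, 0],
    [0.1425, 0.016, 0.0358, 0, -6.5, 0],
    [0.1425, 0.016, 0.0358, 0, -6.5, 0],
    [0.1425, 0.016, 0.0358, 0, -6.5, 0],
  ],
)

```text
clock: 11.8
position: [0.6017, 0.0107, 0.3303]
eef_rot: [-1.246, -1.148, 1.15]
wrist_force: [-0.2, 1.0, -1.1]
gripper_width: 0.0245
```

Run:
```python
from fit import *
go((.602,.0122,.16),-.0815+np.pi/2)
for n in("top","side"):
    P,d=capture(n); np.savez(f'pics/{n}_e.npz',P=P,d=d); c=proj(n,(.6,.01,.09))[0].astype(int); a=P[c[1]-60:c[1]+60,c[0]-80:c[0]+80]; print(n,c)
    cv2.imwrite(f'pics/{n}_e.png',cv2.resize(a,None,fx=5,fy=5,interpolation=2)[:,:,::-1])
```

```text
shift [ 0.0015 -0.0011 -0.0002] rot [-0.05  0.   -0.02] | g [0.6015 0.0107 0.1589] F [-0.2  1.  -1.1] w 0.0245 t 11.8
top [328 230]
side [334 237]
```

View pics/side_e.png

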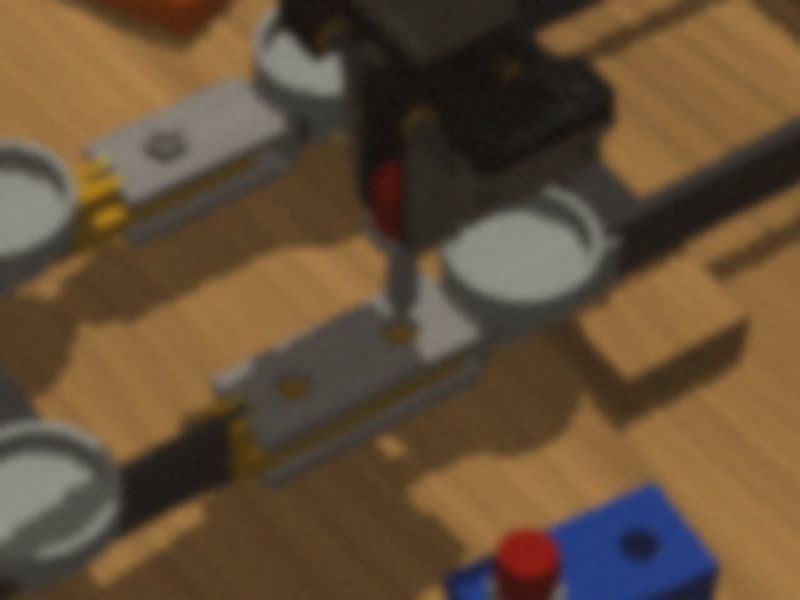

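View pics/top_e.png

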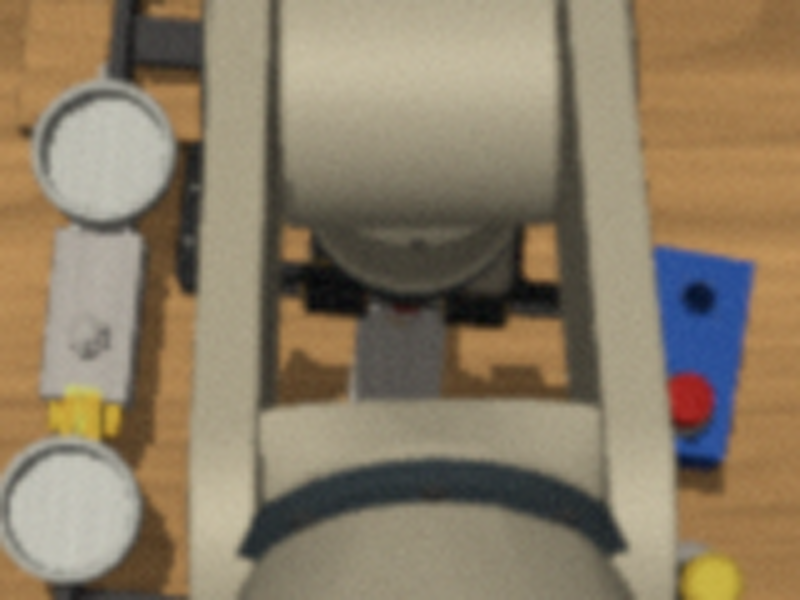

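Run:
```python
from h import *
s,M,g=state(); print(g)
P=np.load('pics/side_e.npz')['P']; gr=cv2.cvtColor(P,cv2.COLOR_RGB2GRAY)
for z in (.13,.12,.115,.11,.105,.1,.095,.09,.084): print(z, proj('side',(g[0],g[1],z))[0].round(2))
for v in range(226,246): print(v,gr[v,324:346])
```

```text
[0.60189231 0.0103383  0.15941034]
0.13 [334.76 223.94]
0.12 [334.73 227.21]
0.115 [334.71 228.82]
0.11 [334.7  230.43]
0.105 [334.68 232.03]
0.1 [334.66 233.62]
0.095 [334.65 235.2 ]
0.09 [334.63 236.77]
0.084 [334.62 238.64]
226 [115 119 119 114 101  86  72  63  61  53  44  39  40  44  49  55  63  71
  86 106 117 125]
227 [115 120 120 119 114 102  89  74  62  54  49  45  46  52  64  77  86  89
  98 115 126 133]
228 [114 116 118 120 121 115 104  82  63  53  54  52  53  65  84  97 103  97
  95 111 126 134]
229 [116 116 116 115 120 120 110  87  64  55  53  54  58  77  98 110 109 100
  90  97 120 131]
230 [117 115 115 117 117 118 109  87  64  55  54  55  61  81 102 113 113 102
  87  85 106 126]
231 [121 117 115 116 116 115 104  83  62  56  56  54  61  81 104 117 116 104
  87  77  90 112]
232 [124 121 118 114 115 111 100  79  62  53  54  54  60  83 108 120 119 105
  86  69  73  93]
233 [125 124 121 119 116 110  97  76  60  55  52  55  63  82 107 122 119 103
  83  66  63  72]
234 [128 124 122 120 118 112  98  78  60  54  54  54  61  84 108 121 121 105
  84  70  62  62]
235 [128 128 125 1
[... 326 characters left out ...]
7 122 127 125 125
 123 116 101  86]
239 [ 82  76  75  75  75  87  94  95  80  62  58  73  96 114 122 125 126 125
 123 121 114 101]
240 [ 72  71  71  71  73  76  80  81  71  60  60  70  91 109 120 124 124 125
 123 122 122 116]
241 [ 71  70  72  73  72  70  68  67  62  58  60  64  76  96 112 121 126 124
 124 125 126 123]
242 [ 71  72  72  71  71  68  62  60  60  61  62  63  71  88 109 121 125 125
 127 127 126 125]
243 [ 71  69  72  70  71  68  63  62  60  63  64  64  70  89 109 121 125 125
 125 126 127 127]
244 [ 71  70  70  69  70  69  64  63  62  60  63  65  77  97 116 125 126 127
 125 125 126 125]
245 [ 71  71  71  71  71  70  68  65  63  62  63  68  80 101 119 124 125 124
 125 124 119 113]
```

Call:
move_arm(
  rows=[
    [0.0006, 0.01, 0, 0, 0, 0],
    [0.0006, 0.016, 0, 0, 0, 0],
    [0.0006, 0.02, 0, 0, 0, 0],
    [0.0006, 0.024, 0, 0, 0, 0],
    [0.0006, 0.024, 0, 0, 0, 0],
  ],
)

```text
clock: 12.4
position: [0.6018, 0.0119, 0.3062]
eef_rot: [-1.246, -1.149, 1.149]
wrist_force: [1.7, 1.2, -2.0]
gripper_width: 0.0239
```

Run:
```python
from fit import *
go((.6018,.011,.094),-.0815+np.pi/2)
for n in("side",):
    P,d=capture(n); np.savez(f'pics/{n}_f.npz',P=P,d=d); c=proj(n,(.6,.01,.09))[0].astype(int); a=P[c[1]-40:c[1]+40,c[0]-50:c[0]+50]; print(n,c)
    cv2.imwrite(f'pics/{n}_f.png',cv2.resize(a,None,fx=7,fy=7,interpolation=2)[:,:,::-1])
```

```text
shift [-0.0009  0.0408 -0.0001] rot [-0.01  0.01  0.01] | g [0.6018 0.012  0.1348] F [ 1.7  1.2 -2. ] w 0.0239 t 12.4
side [334 237]
```

View pics/side_f.png

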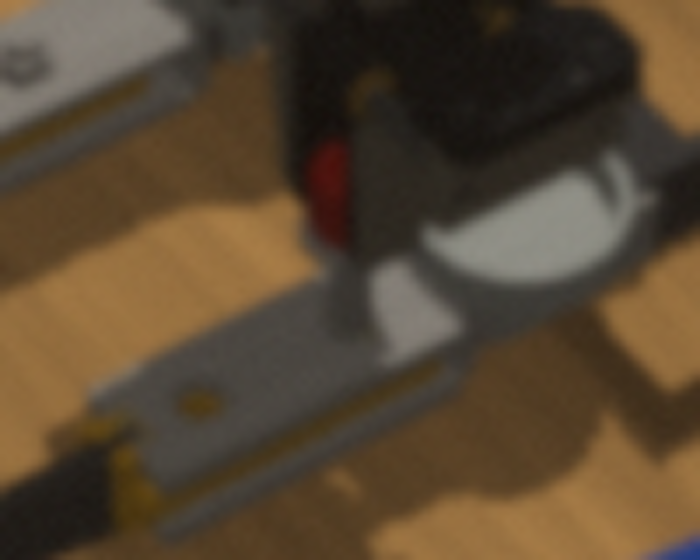

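Call:
move_arm(
  rows=[
    [0, 0.005, 0, 0, 0, 0],
    [0, 0.01, 0, 0, 0, 0],
    [0, 0.015, 0, 0, 0, 0],
    [0, 0.015, 0, 0, 0, 0],
  ],
)

```text
clock: 12.85
position: [0.6017, 0.012, 0.2911]
eef_rot: [-1.246, -1.149, 1.149]
wrist_force: [1.7, 1.9, -2.5]
gripper_width: 0.0243
```

Call:
move_arm(
  rows=[
    [0, 0.005, 0, 0, 0, 0],
    [0, 0.01, 0, 0, 0, 0],
    [0, 0.015, 0, 0, 0, 0],
    [0, 0.02, 0, 0, 0, 0],
    [0, 0.0235, 0, 0, 0, 0],
    [0, 0.0235, 0, 0, 0, 0],
  ],
)

```text
clock: 13.45
position: [0.6019, 0.012, 0.2677]
eef_rot: [-1.247, -1.15, 1.149]
wrist_force: [4.0, 3.1, -4.8]
gripper_width: 0.0243
```

Call:
move_arm(
  rows=[
    [0, 0.0015, 0, 0, 0, 0],
    [0, 0.003, 0, 0, 0, 0],
    [0, 0.004, 0, 0, 0, 0],
    [0, 0.004, 0, 0, 0, 0],
  ],
)

```text
clock: 13.85
position: [0.6021, 0.012, 0.2654]
eef_rot: [-1.247, -1.15, 1.148]
wrist_force: [0.8, 4.4, 12.2]
gripper_width: 0.0241
```

Call:
move_arm(
  rows=[
    [0, 0.002, 0, 0, 0, 0],
    [0, 0.002, 0, 0, 0, 0],
  ],
)

```text
clock: 14.05
position: [0.6023, 0.0121, 0.2651]
eef_rot: [-1.247, -1.151, 1.148]
wrist_force: [-5.2, 5.2, 27.6]
gripper_width: 0.0243
```

Call:
move_arm(
  rows=[
    [0, -0.001, 0, 0, 0, 0],
    [0, -0.001, 0, 0, 0, 0],
    [0, -0.001, 0, 0, 0, 0],
    [0, -0.001, 0, 0, 0, 0],
    [0, -0.015, 0, 0, 0, 0],
    [0, -0.035, 0, 0, 0, 0],
    [0, -0.06, 0, 0, 0, 0],
    [0, -0.075, 0, 0, 0, 0],
    [0, -0.075, 0, 0, 0, 0],
  ],
  claw=0.5,
)

```text
clock: 14.95
position: [0.6025, 0.0119, 0.34]
eef_rot: [-1.249, -1.152, 1.147]
wrist_force: [-0.1, 0.5, 0.1]
gripper_width: 0.0458
```

Run:
```python
from fit import *
go((.5550,-.1245,.16),-.192+np.pi/2)
```

```text
shift [-0.1398  0.0084  0.0363] rot [0.24 6.35 0.03] | g [0.6032 0.0119 0.1686] F [-0.1  0.5  0.1] w 0.0458 t 14.95
```

Call:
move_arm(
  rows=[
    [-0.02, 0, 0.005, 0, 1, 0],
    [-0.05, 0, 0.013, 0, 2, 0],
    [-0.08, 0, 0.021, 0, 4, 0],
    [-0.11, 0, 0.029, 0, 5.5, 0],
    [-0.13, 0.004, 0.034, 0, 6.3, 0],
    [-0.14, 0.008, 0.036, 0, 6.3, 0],
    [-0.14, 0.008, 0.036, 0, 6.3, 0],
    [-0.14, 0.008, 0.036, 0, 6.3, 0],
  ],
)

```text
clock: 15.75
position: [0.5546, -0.1243, 0.3288]
eef_rot: [-1.293, -1.067, 1.067]
wrist_force: [0.7, 0.1, -0.3]
gripper_width: 0.0458
```

Run:
```python
from fit import *
go((.5550,-.1245,.086),-.192+np.pi/2)
```

```text
shift [-0.0001  0.0714 -0.0005] rot [-0.04  0.06  0.02] | g [ 0.5545 -0.1242  0.1574] F [ 0.7  0.1 -0.3] w 0.0458 t 15.75
```

Call:
move_arm(
  rows=[
    [0, 0.02, -0.0005, 0, 0, 0],
    [0, 0.045, -0.0005, 0, 0, 0],
    [0, 0.062, -0.0005, 0, 0, 0],
    [0, 0.0714, -0.0005, 0, 0, 0],
    [0, 0.0714, -0.0005, 0, 0, 0],
    [0, 0.0714, -0.0005, 0, 0, 0],
  ],
)

```text
clock: 16.35
position: [0.5555, -0.1244, 0.2583]
eef_rot: [-1.294, -1.068, 1.068]
wrist_force: [-0.1, 0.6, 0.5]
gripper_width: 0.0456
```

Call:
move_arm(
  rows=[
    [0, 0, 0, 0, 0, 0],
    [0, 0, 0, 0, 0, 0],
    [0, 0, 0, 0, 0, 0],
    [0, 0, 0, 0, 0, 0],
    [0, 0, 0, 0, 0, 0],
  ],
  claw=0,
)

```text
clock: 16.85
position: [0.5553, -0.1246, 0.2586]
eef_rot: [-1.294, -1.068, 1.066]
wrist_force: [-0.6, 4.7, 5.9]
gripper_width: 0.0242
```

Call:
move_arm(
  rows=[
    [0, -0.01, 0, 0, 0, 0],
    [0, -0.025, 0, 0, 0, 0],
    [0, -0.045, 0, 0, 0, 0],
    [0, -0.065, 0, 0, 0, 0],
    [0, -0.085, 0, 0, 0, 0],
    [0, -0.09, 0, 0, 0, 0],
    [0, -0.09, 0, 0, 0, 0],
  ],
)

```text
clock: 17.55
position: [0.555, -0.1251, 0.3492]
eef_rot: [-1.295, -1.068, 1.067]
wrist_force: [0.6, -0.0, -1.9]
gripper_width: 0.0245
```

Run:
```python
from fit import *
print(loc([0,0,-.0815],(-.055,0)))
go((.6022-.0548,.0120+.0045,.158),-.0815+np.pi/2)
```

```text
[-0.05481744  0.00447754]
 shift [0.1376 0.0196 0.0344] rot [ 0.11 -6.28 -0.04] | g [ 0.5553 -0.1253  0.1778] F [ 0.6 -0.  -1.9] w 0.0245 t 17.55
```

Call:
move_arm(
  rows=[
    [0.02, 0, 0.005, 0, -1, 0],
    [0.045, 0, 0.011, 0, -2, 0],
    [0.07, 0, 0.0175, 0, -3, 0],
    [0.095, 0, 0.024, 0, -4.5, 0],
    [0.12, 0.005, 0.03, 0, -5.5, 0],
    [0.132, 0.01, 0.034, 0, -6.3, 0],
    [0.1375, 0.0185, 0.035, 0, -6.3, 0],
    [0.1375, 0.0185, 0.035, 0, -6.3, 0],
    [0.1375, 0.0185, 0.035, 0, -6.3, 0],
  ],
)

```text
clock: 18.45
position: [0.5467, 0.0161, 0.3288]
eef_rot: [-1.246, -1.148, 1.15]
wrist_force: [0.6, 0.1, -0.9]
gripper_width: 0.0244
```

Run:
```python
from fit import *
go((.5468,.0165,.094),-.0815+np.pi/2)
s,M,g=state()
for n in("side",):
    P,d=capture(n); np.savez(f'pics/{n}_g.npz',P=P,d=d); c=proj(n,(.57,.01,.09))[0].astype(int); a=P[c[1]-45:c[1]+45,c[0]-60:c[0]+60]; print(n,c)
    cv2.imwrite(f'pics/{n}_g.png',cv2.resize(a,None,fx=6,fy=6,interpolation=2)[:,:,::-1])
gr=cv2.cvtColor(P,cv2.COLOR_RGB2GRAY)
for z in (.12,.11,.1,.09,.084): print(z, proj('side',(g[0],g[1],z))[0].round(2))
for v in range(236,256): print(v,gr[v,302:325])
```

```text
shift [ 0.0004  0.0634 -0.0002] rot [-0.06 -0.   -0.03] | g [0.5465 0.0161 0.1574] F [ 0.6  0.1 -0.9] w 0.0244 t 18.45
side [322 243]
0.12 [311.99 238.05]
0.11 [312.1  241.26]
0.1 [312.21 244.44]
0.09 [312.31 247.57]
0.084 [312.37 249.43]
236 [117 113 102  83  68  60  53  45  37  33  36  40  40  41  40  43  47  53
  65  86 108 121 126]
237 [118 115 107  94  79  71  62  55  44  36  39  42  42  42  46  53  64  76
  89 104 117 123 126]
238 [119 117 114 104  94  82  72  60  49  41  41  42  43  49  63  76  89 100
 109 116 121 125 125]
239 [121 118 118 113 108  98  85  68  55  49  47  46  50  62  82 100 110 115
 119 122 124 125 126]
240 [121 120 118 117 114 108  96  74  58  52  52  49  54  73  97 112 119 123
 124 125 127 125 126]
241 [122 120 119 118 118 113 101  79  60  54  53  52  57  77  99 115 124 125
 125 125 127 126 124]
242 [122 120 120 119 118 116 104  81  63  54  52  55  58  76 103 118 126 127
 126 125 125 125 125]
243 [120 120 120 120 118 117 107  84  63  55  53  54  56  76 103 119 125 124
 123 125 125 127 125]
244 [119 121 120 119 120 119 108  86  63  56  55  53  57  76 104 121 
[... 418 characters left out ...]
25 123]
249 [ 96  88  84  82  86  98 106  97  76  62  55  57  70  93 115 123 124 126
 125 123 124 124 124]
250 [ 82  77  73  73  77  85  95  94  78  62  55  59  76  98 117 122 125 125
 124 123 123 125 125]
251 [ 74  71  71  70  72  75  78  81  72  59  55  61  72  94 110 121 124 124
 124 124 125 125 125]
252 [ 72  71  71  74  71  71  69  67  60  58  56  58  68  83 104 118 122 124
 125 125 126 126 128]
253 [ 72  73  73  72  71  69  65  61  59  60  59  62  64  75  94 115 122 126
 125 127 128 129 126]
254 [ 71  71  71  71  70  67  66  60  60  61  61  60  64  75  94 115 124 126
 127 127 128 128 128]
255 [ 71  70  69  71  69  69  66  62  60  59  60  60  64  75  94 114 124 126
 127 129 126 126 123]
```

View pics/side_g.png

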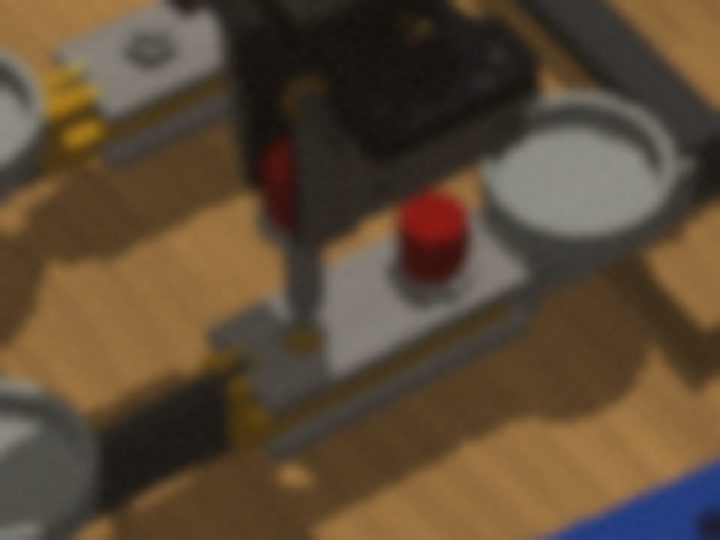

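Call:
move_arm(
  rows=[
    [0, 0.01, 0, 0, 0, 0],
    [0, 0.015, 0, 0, 0, 0],
    [0, 0.02, 0, 0, 0, 0],
    [0, 0.024, 0, 0, 0, 0],
    [0, 0.028, 0, 0, 0, 0],
    [0, 0.028, 0, 0, 0, 0],
  ],
)

```text
clock: 19.1
position: [0.5466, 0.0168, 0.3008]
eef_rot: [-1.246, -1.149, 1.15]
wrist_force: [-0.0, -0.7, -1.4]
gripper_width: 0.024
```

Call:
move_arm(
  rows=[
    [0, 0.005, 0, 0, 0, 0],
    [0, 0.01, 0, 0, 0, 0],
    [0, 0.015, 0, 0, 0, 0],
    [0, 0.02, 0, 0, 0, 0],
    [0, 0.025, 0, 0, 0, 0],
    [0, 0.03, 0, 0, 0, 0],
    [0, 0.033, 0, 0, 0, 0],
    [0, 0.033, 0, 0, 0, 0],
  ],
)

```text
clock: 19.9
position: [0.5467, 0.0168, 0.2679]
eef_rot: [-1.246, -1.149, 1.15]
wrist_force: [-0.7, -0.5, -1.5]
gripper_width: 0.0242
```

Call:
move_arm(
  rows=[
    [0, 0.0015, 0, 0, 0, 0],
    [0, 0.003, 0, 0, 0, 0],
    [0, 0.004, 0, 0, 0, 0],
    [0, 0.004, 0, 0, 0, 0],
  ],
)

```text
clock: 20.3
position: [0.5469, 0.0168, 0.2664]
eef_rot: [-1.247, -1.15, 1.149]
wrist_force: [-7.7, 0.4, 22.0]
gripper_width: 0.0242
```

Seated. Release, rise, move aside and check.

Call:
move_arm(
  rows=[
    [0, -0.001, 0, 0, 0, 0],
    [0, -0.001, 0, 0, 0, 0],
    [0, -0.001, 0, 0, 0, 0],
    [0, -0.001, 0, 0, 0, 0],
    [0, -0.015, 0, 0, 0, 0],
    [0, -0.035, 0, 0, 0, 0],
    [0, -0.06, 0, 0, 0, 0],
    [0, -0.1, 0, 0, 0, 0],
    [0, -0.12, 0, 0, 0, 0],
  ],
  claw=0.5,
)

```text
clock: 21.2
position: [0.5473, 0.0168, 0.3882]
eef_rot: [-1.249, -1.152, 1.147]
wrist_force: [0.7, 0.2, 0.1]
gripper_width: 0.0459
```

Call:
move_arm(
  rows=[
    [0.04, 0, 0.03, 0, 0, 0],
    [0.08, 0, 0.06, 0, 0, 0],
    [0.12, 0, 0.09, 0, 0, 0],
    [0.16, 0, 0.12, 0, 0, 0],
    [0.2, 0, 0.15, 0, 0, 0],
    [0.24, 0, 0.18, 0, 0, 0],
    [0.26, 0, 0.2, 0, 0, 0],
    [0.26, 0, 0.2, 0, 0, 0],
  ],
)

```text
clock: 22.0
position: [0.3666, 0.2943, 0.3852]
eef_rot: [-1.244, -1.152, 1.151]
wrist_force: [0.1, 0.5, 0.3]
gripper_width: 0.0463
```

```bash
cat > posts.py <<'E'
from meas import *
def caps(n,P,d):
    hsv=cv2.cvtColor(P,cv2.COLOR_RGB2HSV); C=cloud(n,d)
    m=(hsv[...,0]>18)&(hsv[...,0]<35)&(hsv[...,1]>120)&(hsv[...,2]>60)&(C[...,2]>.095)&(C[...,2]<.21)
    nl,lab,st,ce=cv2.connectedComponentsWithStats(m.astype(np.uint8)); out=[]
    for i in range(1,nl):
        if st[i,4]<15: continue
        Q=C[lab==i]; zt=np.percentile(Q[:,2],90); T=Q[Q[:,2]>zt-.004]
        out.append((T.mean(0).round(4),len(T),ce[i].round(1)))
    return out
def shot(tag):
    for n in("top","side"):
        P,d=capture(n); np.savez(f'pics/{n}_{tag}.npz',P=P,d=d); cv2.imwrite(f'pics/{n}_{tag}.png',P[:,:,::-1])
        for q in caps(n,P,d): print(n,'cap',*q)
        for q in redknobs(n,P,d): print(n,'red',*q)
        x,r=fit(np.array((.637,.085,-.081,0.)),[c for c,k,z in cups(n,d)]); print(n,x.round(4),np.abs(r*1000).max().round(2))
E
python3 - <<'E'
from posts import *
shot('h'); print(bot.read_state()['clock'])
E
```

```text
top cap [ 0.466  -0.1324  0.1155] 82 [389.8 286.6]
top cap [ 0.4526 -0.389   0.1161] 77 [499.5 292. ]
top cap [ 0.4398 -0.2759  0.1151] 82 [451.6 297.7]
top red [0.6002 0.0112 0.0982] 61 [324 226  10  10] [328.4 230.5]
top red [0.547  0.0151 0.0984] 65 [322 248  10  11] [326.5 252.8]
top [ 0.6378  0.0849 -0.0825 -0.0021] 0.19
side cap [ 0.4643 -0.1327  0.1153] 123 [325.6 308. ]
side cap [ 0.4391 -0.2763  0.1157] 154 [365.8 368.7]
side cap [ 0.4513 -0.3896  0.1157] 178 [415.8 411.4]
side red [0.3068 1.2592 0.092 ] 85 [ 4 39 23 27] [16.3 52.3]
side red [0.5998 0.0111 0.0986] 68 [329 230  11  12] [333.8 235.3]
side red [0.545  0.0152 0.0989] 72 [307 241  11  15] [312.  246.3]
side [ 6.365e-01  8.580e-02 -7.980e-02 -5.000e-04] 0.96
22.1
```

View pics/side_h.png

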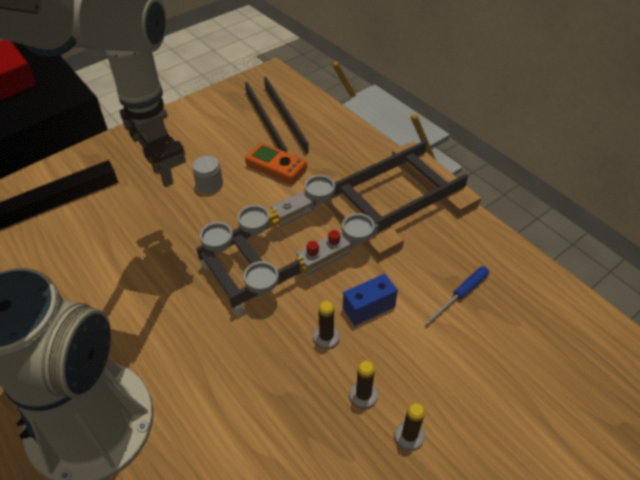

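View pics/top_h.png

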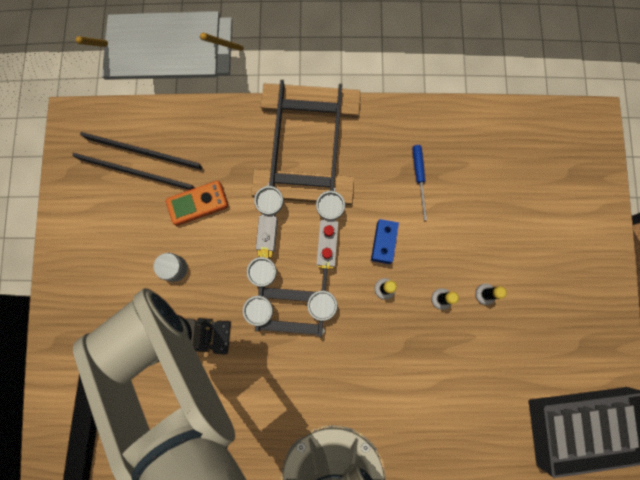

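```bash
cat > c.py <<'E'
from fit import *
X=np.array([.63718,.08540,-.0815,0])
CUP={i:loc(X,p) for i,p in CU.items()}
YA=-.0815+np.pi/2
E
python3 - <<'E'
from c import *
print(CUP)
go((.4652,-.133,.16),YA)
E
```

```text
{1: array([0.66488   , 0.00688433]), 2: array([0.67725429, 0.1583798 ]), 3: array([0.42168991, 0.02674833]), 4: array([0.50183848, 0.17270793]), 5: array([0.40914718, 0.18027904])}
 shift [-0.4164  0.0537 -0.1303] rot [0.04 0.13 0.01] | g [0.3684 0.2924 0.2136] F [-0.8  0.2 -0.2] w 0.0459 t 22.1
```

Call:
move_arm(
  rows=[
    [-0.03, 0, -0.01, 0, 0, 0],
    [-0.07, 0, -0.022, 0, 0, 0],
    [-0.11, 0, -0.034, 0, 0, 0],
    [-0.15, 0, -0.047, 0, 0, 0],
    [-0.19, 0, -0.06, 0, 0, 0],
    [-0.23, 0, -0.072, 0, 0, 0],
    [-0.27, 0, -0.085, 0, 0, 0],
    [-0.31, 0, -0.097, 0, 0, 0],
    [-0.35, 0, -0.11, 0, 0, 0],
    [-0.39, 0.01, -0.122, 0, 0, 0],
  ],
  claw=0.65,
)

```text
clock: 23.1
position: [0.4588, -0.1099, 0.3758]
eef_rot: [-1.25, -1.149, 1.147]
wrist_force: [0.6, 0.4, 0.3]
gripper_width: 0.0598
```

Call:
move_arm(
  rows=[
    [-0.02, 0.02, -0.006, 0, 0, 0],
    [-0.026, 0.035, -0.008, 0, 0, 0],
    [-0.026, 0.035, -0.008, 0, 0, 0],
    [-0.026, 0.035, -0.008, 0, 0, 0],
  ],
)

```text
clock: 23.5
position: [0.464, -0.1338, 0.3396]
eef_rot: [-1.247, -1.147, 1.148]
wrist_force: [0.5, 0.4, -1.0]
gripper_width: 0.06
```

Run:
```python
from c import *
go((.4652,-.133,.085),YA)
```

```text
shift [ 0.0009  0.0832 -0.0012] rot [-0.04 -0.08  0.01] | g [ 0.4639 -0.1338  0.1682] F [ 0.5  0.4 -1. ] w 0.06 t 23.5
```

Call:
move_arm(
  rows=[
    [0.001, 0.02, -0.001, 0, 0, 0],
    [0.001, 0.045, -0.001, 0, 0, 0],
    [0.001, 0.07, -0.001, 0, 0, 0],
    [0.001, 0.083, -0.001, 0, 0, 0],
    [0.001, 0.083, -0.001, 0, 0, 0],
    [0.001, 0.083, -0.001, 0, 0, 0],
  ],
)

```text
clock: 24.1
position: [0.4658, -0.132, 0.2573]
eef_rot: [-1.247, -1.15, 1.149]
wrist_force: [0.1, 0.3, 0.0]
gripper_width: 0.0598
```

Call:
move_arm(
  rows=[
    [0, 0, 0, 0, 0, 0],
    [0, 0, 0, 0, 0, 0],
    [0, 0, 0, 0, 0, 0],
    [0, 0, 0, 0, 0, 0],
    [0, 0, 0, 0, 0, 0],
    [0, 0, 0, 0, 0, 0],
  ],
  claw=0,
)

```text
clock: 24.7
position: [0.4656, -0.1321, 0.2567]
eef_rot: [-1.247, -1.149, 1.149]
wrist_force: [-0.9, 0.8, 5.2]
gripper_width: 0.0296
```

Call:
move_arm(
  rows=[
    [0, -0.01, 0, 0, 0, 0],
    [0, -0.03, 0, 0, 0, 0],
    [0, -0.06, 0, 0, 0, 0],
    [0, -0.09, 0, 0, 0, 0],
    [0, -0.12, 0, 0, 0, 0],
    [0, -0.15, 0, 0, 0, 0],
    [0, -0.16, 0, 0, 0, 0],
    [0, -0.16, 0, 0, 0, 0],
  ],
)

```text
clock: 25.5
position: [0.4655, -0.1322, 0.4175]
eef_rot: [-1.249, -1.151, 1.149]
wrist_force: [0.9, -0.3, -3.8]
gripper_width: 0.0297
```

Run:
```python
from c import *
go((*CUP[1],.24),YA)
```

```text
shift [ 0.1547  0.0064 -0.1874] rot [ 0.14  0.02 -0.03] | g [ 0.4659 -0.1323  0.2461] F [ 0.9 -0.3 -3.8] w 0.0297 t 25.5
```

Call:
move_arm(
  rows=[
    [0.015, 0, -0.018, 0, 0, 0],
    [0.035, 0, -0.042, 0, 0, 0],
    [0.06, 0, -0.073, 0, 0, 0],
    [0.085, 0, -0.103, 0, 0, 0],
    [0.11, 0, -0.133, 0, 0, 0],
    [0.135, 0, -0.163, 0, 0, 0],
    [0.15, 0.003, -0.182, 0, 0, 0],
    [0.1547, 0.006, -0.1874, 0, 0, 0],
    [0.1547, 0.006, -0.1874, 0, 0, 0],
    [0.1547, 0.006, -0.1874, 0, 0, 0],
  ],
)

```text
clock: 26.5
position: [0.6637, 0.0063, 0.4089]
eef_rot: [-1.245, -1.147, 1.151]
wrist_force: [-0.8, -0.5, -3.7]
gripper_width: 0.0292
```

Run:
```python
from c import *
go((*CUP[1],.157),YA)
from posts import caps
for n in("top","side"):
    P,d=capture(n); cv2.imwrite(f'pics/{n}_i.png',P[:,:,::-1]); C=cloud(n,d)
```

```text
shift [ 0.0007  0.0805 -0.0013] rot [-0.18  0.01 -0.04] | g [0.6632 0.0063 0.2375] F [-0.8 -0.5 -3.7] w 0.0292 t 26.5
```

View pics/side_i.png

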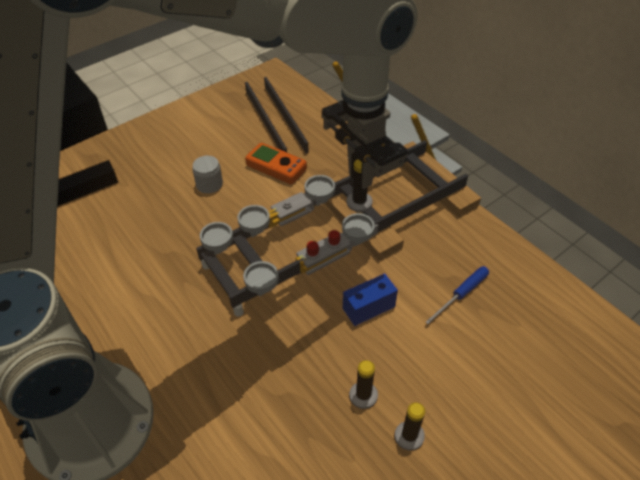

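Call:
move_arm(
  rows=[
    [0.0007, 0.02, -0.0012, 0, 0, 0],
    [0.0007, 0.04, -0.0012, 0, 0, 0],
    [0.0007, 0.055, -0.0012, 0, 0, 0],
    [0.0007, 0.062, -0.0012, 0, 0, 0],
    [0.0007, 0.068, -0.0012, 0, 0, 0],
    [0.0007, 0.074, -0.0012, 0, 0, 0],
    [0.0007, 0.078, -0.0012, 0, 0, 0],
    [0.0007, 0.078, -0.0012, 0, 0, 0],
  ],
)

```text
clock: 27.4
position: [0.6659, 0.0075, 0.3321]
eef_rot: [-1.246, -1.149, 1.149]
wrist_force: [0.1, 0.1, -3.8]
gripper_width: 0.0294
```

Call:
move_arm(
  rows=[
    [0, 0.001, 0, 0, 0, 0],
    [0, 0.002, 0, 0, 0, 0],
    [0, 0.003, 0, 0, 0, 0],
    [0, 0.003, 0, 0, 0, 0],
  ],
)

```text
clock: 27.8
position: [0.666, 0.0075, 0.3294]
eef_rot: [-1.246, -1.149, 1.149]
wrist_force: [0.7, -0.8, -2.9]
gripper_width: 0.0295
```

Call:
move_arm(
  rows=[
    [0, 0.001, 0, 0, 0, 0],
    [0, 0.002, 0, 0, 0, 0],
    [0, 0.002, 0, 0, 0, 0],
  ],
)

```text
clock: 28.1
position: [0.6662, 0.0076, 0.3287]
eef_rot: [-1.247, -1.15, 1.149]
wrist_force: [-1.6, 0.6, 6.1]
gripper_width: 0.0293
```

Call:
move_arm(
  rows=[
    [0, 0, 0, 0, 0, 0],
    [0, 0, 0, 0, 0, 0],
    [0, 0, 0, 0, 0, 0],
    [0, 0, 0, 0, 0, 0],
    [0, -0.015, 0, 0, 0, 0],
    [0, -0.04, 0, 0, 0, 0],
    [0, -0.075, 0, 0, 0, 0],
    [0, -0.075, 0, 0, 0, 0],
  ],
  claw=0.65,
)

```text
clock: 28.9
position: [0.6674, 0.0075, 0.4086]
eef_rot: [-1.252, -1.156, 1.145]
wrist_force: [1.0, 0.9, -0.3]
gripper_width: 0.0597
```

Run:
```python
from posts import *
from c import *
shot('j')
go((.4395,-.2763,.17),YA)
```

```text
top cap [0.6647 0.0062 0.1872] 80 [330.6 195.7]
top cap [ 0.4532 -0.389   0.1155] 91 [499.5 292. ]
top cap [ 0.4396 -0.2755  0.1152] 86 [451.7 297.6]
top [ 0.6427  0.0795 -0.0179  0.1215] 5.02
side cap [0.6639 0.0065 0.1875] 90 [359.8 193.8]
side cap [ 0.4392 -0.2757  0.1157] 152 [365.9 368.7]
side cap [ 0.4514 -0.3898  0.1159] 169 [415.8 411.4]
side red [0.5991 0.0103 0.0984] 66 [329 231  11  11] [333.8 235.3]
side red [0.5449 0.015  0.0986] 69 [307 242  12  10] [312.1 246.2]
side [ 0.6397  0.0887 -0.0381  0.0368] 5.44
 shift [-0.3013  0.0622  0.2031] rot [0.15 0.02 0.01] | g [0.6667 0.0075 0.2328] F [-1.3 -0.1  0.2] w 0.0602 t 29.0
```

View pics/side_j.png

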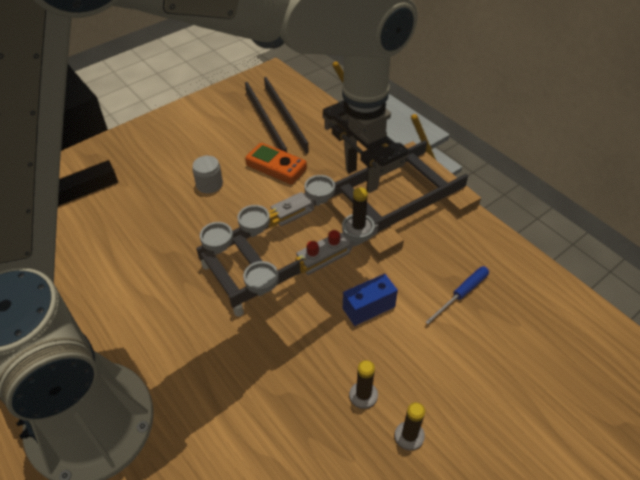

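Call:
move_arm(
  rows=[
    [-0.02, 0, 0.013, 0, 0, 0],
    [-0.05, 0, 0.033, 0, 0, 0],
    [-0.085, 0, 0.057, 0, 0, 0],
    [-0.12, 0, 0.08, 0, 0, 0],
    [-0.155, 0.01, 0.104, 0, 0, 0],
    [-0.19, 0.02, 0.128, 0, 0, 0],
    [-0.225, 0.03, 0.152, 0, 0, 0],
    [-0.26, 0.045, 0.175, 0, 0, 0],
    [-0.285, 0.055, 0.192, 0, 0, 0],
    [-0.301, 0.062, 0.203, 0, 0, 0],
  ],
)

```text
clock: 30.0
position: [0.4372, -0.2772, 0.3389]
eef_rot: [-1.244, -1.147, 1.149]
wrist_force: [-0.4, 1.8, 0.1]
gripper_width: 0.0596
```

Call:
move_arm(
  rows=[
    [0, 0, 0, 0, 0, 0],
    [0, 0, 0, 0, 0, 0],
    [0, 0, 0, 0, 0, 0],
  ],
)

```text
clock: 30.3
position: [0.4398, -0.2755, 0.3405]
eef_rot: [-1.246, -1.15, 1.149]
wrist_force: [0.4, -0.2, 0.2]
gripper_width: 0.0601
```

Run:
```python
from c import *
go((.4395,-.2763,.085),YA)
```

```text
shift [-0.0008  0.0841  0.0003] rot [0.01 0.05 0.01] | g [ 0.4398 -0.2755  0.1691] F [ 0.4 -0.2  0.2] w 0.0601 t 30.3
```

Call:
move_arm(
  rows=[
    [0, 0.02, 0, 0, 0, 0],
    [0, 0.045, 0, 0, 0, 0],
    [0, 0.07, 0, 0, 0, 0],
    [0, 0.084, 0, 0, 0, 0],
    [0, 0.084, 0, 0, 0, 0],
    [0, 0.084, 0, 0, 0, 0],
  ],
)

```text
clock: 30.9
position: [0.4399, -0.2756, 0.2568]
eef_rot: [-1.246, -1.15, 1.15]
wrist_force: [-0.1, 0.8, -0.5]
gripper_width: 0.0597
```

Call:
move_arm(
  rows=[
    [0, 0, 0, 0, 0, 0],
    [0, 0, 0, 0, 0, 0],
    [0, 0, 0, 0, 0, 0],
    [0, 0, 0, 0, 0, 0],
    [0, 0, 0, 0, 0, 0],
    [0, 0, 0, 0, 0, 0],
  ],
  claw=0,
)

```text
clock: 31.5
position: [0.4394, -0.2761, 0.2567]
eef_rot: [-1.247, -1.149, 1.149]
wrist_force: [0.4, 0.8, 4.1]
gripper_width: 0.0297
```

Call:
move_arm(
  rows=[
    [0, -0.01, 0, 0, 0, 0],
    [0, -0.03, 0, 0, 0, 0],
    [0, -0.06, 0, 0, 0, 0],
    [0, -0.09, 0, 0, 0, 0],
    [0, -0.12, 0, 0, 0, 0],
    [0, -0.15, 0, 0, 0, 0],
    [0, -0.16, 0, 0, 0, 0],
    [0, -0.16, 0, 0, 0, 0],
  ],
)

```text
clock: 32.3
position: [0.4394, -0.2762, 0.4175]
eef_rot: [-1.249, -1.15, 1.149]
wrist_force: [1.1, -0.2, -3.3]
gripper_width: 0.0293
```

Run:
```python
from c import *
go((*CUP[3],.24),YA)
```

```text
shift [0.3005 0.0057 0.0422] rot [ 0.12  0.02 -0.07] | g [ 0.4397 -0.2764  0.2461] F [ 1.1 -0.2 -3.3] w 0.0293 t 32.3
```

Call:
move_arm(
  rows=[
    [0.02, 0, 0.003, 0, 0, 0],
    [0.05, 0, 0.007, 0, 0, 0],
    [0.085, 0, 0.012, 0, 0, 0],
    [0.12, 0, 0.017, 0, 0, 0],
    [0.155, 0, 0.022, 0, 0, 0],
    [0.19, 0, 0.027, 0, 0, 0],
    [0.225, 0, 0.032, 0, 0, 0],
    [0.26, 0, 0.037, 0, 0, 0],
    [0.285, 0.003, 0.04, 0, 0, 0],
    [0.3005, 0.006, 0.0422, 0, 0, 0],
  ],
)

```text
clock: 33.3
position: [0.4207, 0.0285, 0.4085]
eef_rot: [-1.244, -1.148, 1.152]
wrist_force: [1.0, 0.2, -1.8]
gripper_width: 0.0295
```

Call:
move_arm(
  rows=[
    [0, 0, 0, 0, 0, 0],
    [0, 0, 0, 0, 0, 0],
    [0, 0, 0, 0, 0, 0],
  ],
)

```text
clock: 33.6
position: [0.4215, 0.0263, 0.4098]
eef_rot: [-1.246, -1.148, 1.15]
wrist_force: [-0.6, -0.7, -2.9]
gripper_width: 0.0291
```

Run:
```python
from c import *
go((*CUP[3],.157),YA)
P,d=capture('side'); cv2.imwrite('pics/side_k.png',P[:,:,::-1])
```

```text
shift [ 0.0005  0.0814 -0.0003] rot [-0.06  0.   -0.03] | g [0.4213 0.0262 0.2384] F [-0.6 -0.7 -2.9] w 0.0291 t 33.6
```

View pics/side_k.png

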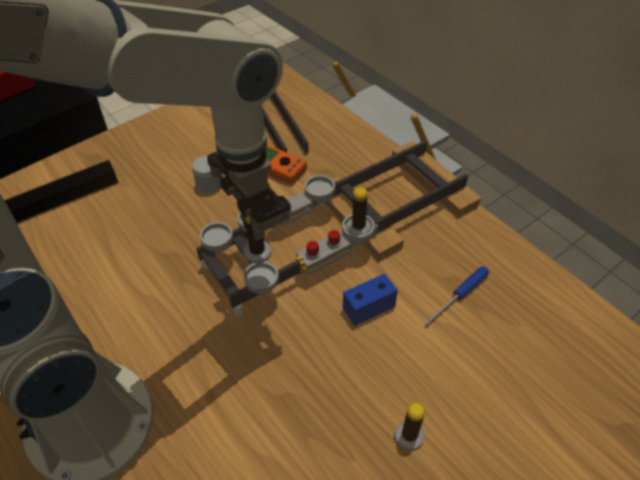

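Post B is over cup_3. Lower it.

Call:
move_arm(
  rows=[
    [0.0005, 0.02, 0, 0, 0, 0],
    [0.0005, 0.04, 0, 0, 0, 0],
    [0.0005, 0.055, 0, 0, 0, 0],
    [0.0005, 0.062, 0, 0, 0, 0],
    [0.0005, 0.068, 0, 0, 0, 0],
    [0.0005, 0.074, 0, 0, 0, 0],
    [0.0005, 0.079, 0, 0, 0, 0],
    [0.0005, 0.079, 0, 0, 0, 0],
  ],
)

```text
clock: 34.45
position: [0.4215, 0.0273, 0.3311]
eef_rot: [-1.246, -1.149, 1.149]
wrist_force: [0.1, -0.4, -2.6]
gripper_width: 0.0294
```

Call:
move_arm(
  rows=[
    [0, 0.001, 0, 0, 0, 0],
    [0, 0.002, 0, 0, 0, 0],
    [0, 0.003, 0, 0, 0, 0],
    [0, 0.003, 0, 0, 0, 0],
  ],
)

```text
clock: 34.85
position: [0.4218, 0.0274, 0.3287]
eef_rot: [-1.247, -1.15, 1.149]
wrist_force: [-1.3, 0.5, 1.1]
gripper_width: 0.0294
```

Call:
move_arm(
  rows=[
    [0, 0.001, 0, 0, 0, 0],
    [0, 0.001, 0, 0, 0, 0],
  ],
)

```text
clock: 35.05
position: [0.422, 0.0275, 0.3286]
eef_rot: [-1.247, -1.15, 1.148]
wrist_force: [-4.0, 0.7, 15.0]
gripper_width: 0.0289
```

Call:
move_arm(
  rows=[
    [0, 0, 0, 0, 0, 0],
    [0, 0, 0, 0, 0, 0],
    [0, 0, 0, 0, 0, 0],
    [0, 0, 0, 0, 0, 0],
    [0, -0.015, 0, 0, 0, 0],
    [0, -0.04, 0, 0, 0, 0],
    [0, -0.075, 0, 0, 0, 0],
    [0, -0.075, 0, 0, 0, 0],
  ],
  claw=0.65,
)

```text
clock: 35.85
position: [0.4229, 0.0274, 0.4059]
eef_rot: [-1.251, -1.154, 1.146]
wrist_force: [-0.2, 0.3, -0.2]
gripper_width: 0.0596
```

Run:
```python
from posts import *
from c import *
shot('l')
go((.452,-.3895,.17),YA)
```

```text
top cap [0.6658 0.0062 0.1873] 87 [330.7 195.1]
top cap [ 0.4529 -0.3894  0.1159] 87 [499.6 292. ]
top red [0.6002 0.0106 0.0984] 61 [324 226  10  10] [328.4 230.5]
top red [0.5461 0.0153 0.099 ] 61 [322 248  10  11] [326.6 252.9]
top [ 0.6421  0.0835 -0.0253  0.0854] 1.76
side cap [0.6637 0.007  0.1872] 93 [359.8 194. ]
side cap [0.4165 0.0275 0.1869] 83 [254.2 245.3]
side cap [ 0.4519 -0.3892  0.1157] 172 [415.8 411.5]
side red [0.6001 0.0114 0.0992] 63 [329 230  11  15] [333.7 236.5]
side red [0.5449 0.0151 0.0987] 77 [307 241  11  15] [312.  247.1]
side [ 0.6396  0.0899 -0.0532  0.0206] 5.64
 shift [-0.413   0.0613 -0.0639] rot [0.09 0.02 0.01] | g [0.422  0.0274 0.2313] F [ 0.8  0.8 -0.1] w 0.0596 t 35.95
```

View pics/side_l.png

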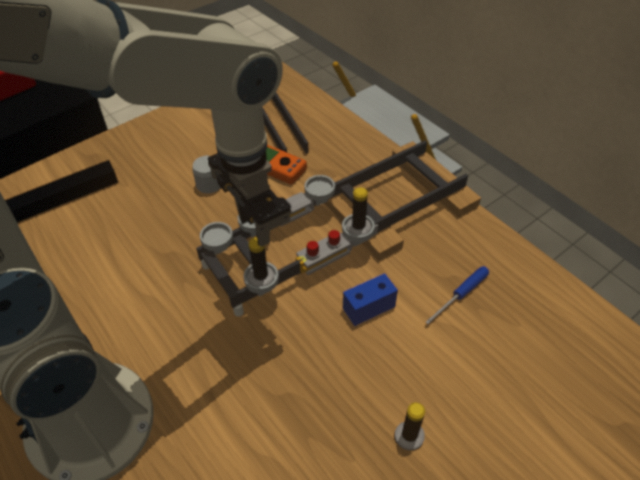

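Call:
move_arm(
  rows=[
    [-0.02, 0, -0.003, 0, 0, 0],
    [-0.05, 0, -0.008, 0, 0, 0],
    [-0.09, 0, -0.014, 0, 0, 0],
    [-0.13, 0, -0.02, 0, 0, 0],
    [-0.17, 0, -0.026, 0, 0, 0],
    [-0.21, 0, -0.032, 0, 0, 0],
    [-0.25, 0.01, -0.039, 0, 0, 0],
    [-0.29, 0.02, -0.045, 0, 0, 0],
    [-0.33, 0.035, -0.051, 0, 0, 0],
    [-0.37, 0.05, -0.057, 0, 0, 0],
  ],
)

```text
clock: 36.95
position: [0.4478, -0.3475, 0.3501]
eef_rot: [-1.244, -1.148, 1.149]
wrist_force: [0.8, 0.4, -0.2]
gripper_width: 0.0601
```

Call:
move_arm(
  rows=[
    [-0.03, 0.01, -0.005, 0, 0, 0],
    [-0.042, 0.01, -0.007, 0, 0, 0],
    [-0.042, 0.01, -0.007, 0, 0, 0],
    [-0.042, 0.01, -0.007, 0, 0, 0],
  ],
)

```text
clock: 37.35
position: [0.4518, -0.3875, 0.342]
eef_rot: [-1.245, -1.149, 1.149]
wrist_force: [1.0, 0.9, 0.6]
gripper_width: 0.0595
```

Run:
```python
from c import *
go((.452,-.3895,.085),YA)
```

```text
shift [-0.002   0.0856 -0.0005] rot [-0.06  0.01  0.06] | g [ 0.4516 -0.3873  0.1706] F [1.  0.9 0.6] w 0.0595 t 37.35
```

Call:
move_arm(
  rows=[
    [-0.0015, 0.02, -0.0003, 0, 0, 0],
    [-0.0015, 0.045, -0.0003, 0, 0, 0],
    [-0.0015, 0.07, -0.0003, 0, 0, 0],
    [-0.0015, 0.0855, -0.0003, 0, 0, 0],
    [-0.0015, 0.0855, -0.0003, 0, 0, 0],
    [-0.0015, 0.0855, -0.0003, 0, 0, 0],
  ],
)

```text
clock: 37.95
position: [0.4525, -0.3895, 0.2576]
eef_rot: [-1.246, -1.15, 1.15]
wrist_force: [-0.2, -0.1, 0.5]
gripper_width: 0.0597
```

Call:
move_arm(
  rows=[
    [0, 0, 0, 0, 0, 0],
    [0, 0, 0, 0, 0, 0],
    [0, 0, 0, 0, 0, 0],
    [0, 0, 0, 0, 0, 0],
    [0, 0, 0, 0, 0, 0],
    [0, 0, 0, 0, 0, 0],
  ],
  claw=0,
)

```text
clock: 38.55
position: [0.4523, -0.39, 0.2572]
eef_rot: [-1.247, -1.149, 1.149]
wrist_force: [-0.4, 0.6, 3.8]
gripper_width: 0.0294
```

Call:
move_arm(
  rows=[
    [0, -0.01, 0, 0, 0, 0],
    [0, -0.03, 0, 0, 0, 0],
    [0, -0.06, 0, 0, 0, 0],
    [0, -0.1, 0, 0, 0, 0],
    [0, -0.14, 0, 0, 0, 0],
    [0, -0.18, 0, 0, 0, 0],
    [0, -0.21, 0, 0, 0, 0],
    [0, -0.21, 0, 0, 0, 0],
    [0, -0.21, 0, 0, 0, 0],
  ],
)

```text
clock: 39.45
position: [0.4519, -0.3898, 0.4667]
eef_rot: [-1.247, -1.149, 1.149]
wrist_force: [0.2, 0.3, -2.9]
gripper_width: 0.0296
```

Run:
```python
from c import *
go((*CUP[5],.295),YA)
```

```text
shift [5.647e-01 1.000e-04 8.880e-02] rot [ 0.01  0.02 -0.01] | g [ 0.4519 -0.3898  0.2953] F [ 0.2  0.3 -2.9] w 0.0296 t 39.45
```

Call:
move_arm(
  rows=[
    [0.02, 0, 0.003, 0, 0, 0],
    [0.05, 0, 0.008, 0, 0, 0],
    [0.085, 0, 0.013, 0, 0, 0],
    [0.12, 0, 0.019, 0, 0, 0],
    [0.155, 0, 0.024, 0, 0, 0],
    [0.19, 0, 0.03, 0, 0, 0],
    [0.225, 0, 0.035, 0, 0, 0],
    [0.26, 0, 0.041, 0, 0, 0],
    [0.295, 0, 0.046, 0, 0, 0],
    [0.325, 0, 0.051, 0, 0, 0],
  ],
)

```text
clock: 40.45
position: [0.4261, -0.0596, 0.4649]
eef_rot: [-1.243, -1.147, 1.151]
wrist_force: [-0.3, 0.2, -1.9]
gripper_width: 0.0296
```

Call:
move_arm(
  rows=[
    [0.03, 0, 0.005, 0, 0, 0],
    [0.06, 0, 0.01, 0, 0, 0],
    [0.09, 0, 0.014, 0, 0, 0],
    [0.12, 0, 0.019, 0, 0, 0],
    [0.15, 0, 0.024, 0, 0, 0],
    [0.18, 0, 0.028, 0, 0, 0],
    [0.21, 0, 0.033, 0, 0, 0],
    [0.235, 0, 0.037, 0, 0, 0],
    [0.239, 0, 0.0375, 0, 0, 0],
    [0.239, 0, 0.0375, 0, 0, 0],
  ],
)

```text
clock: 41.45
position: [0.4086, 0.1798, 0.4654]
eef_rot: [-1.245, -1.148, 1.153]
wrist_force: [0.8, -0.4, -2.2]
gripper_width: 0.0295
```

Run:
```python
from c import *
go((*CUP[5],.157),YA)
P,d=capture('side'); cv2.imwrite('pics/side_m.png',P[:,:,::-1])
```

```text
shift [ 0.0008  0.137  -0.0008] rot [-0.15  0.14 -0.09] | g [0.4081 0.1795 0.294 ] F [ 0.8 -0.4 -2.2] w 0.0295 t 41.45
```

View pics/side_m.png

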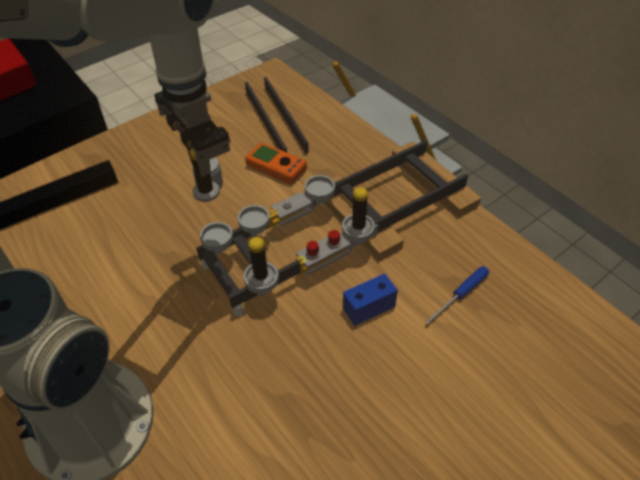

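Call:
move_arm(
  rows=[
    [0.0007, 0.03, -0.0007, 0, 0, 0],
    [0.0007, 0.06, -0.0007, 0, 0, 0],
    [0.0007, 0.085, -0.0007, 0, 0, 0],
    [0.0007, 0.105, -0.0007, 0, 0, 0],
    [0.0007, 0.115, -0.0007, 0, 0, 0],
    [0.0007, 0.12, -0.0007, 0, 0, 0],
    [0.0007, 0.125, -0.0007, 0, 0, 0],
    [0.0007, 0.13, -0.0007, 0, 0, 0],
    [0.0007, 0.134, -0.0007, 0, 0, 0],
    [0.0007, 0.134, -0.0007, 0, 0, 0],
  ],
)

```text
clock: 42.5
position: [0.4104, 0.18, 0.3327]
eef_rot: [-1.246, -1.149, 1.149]
wrist_force: [0.6, 0.5, -2.5]
gripper_width: 0.0292
```

Call:
move_arm(
  rows=[
    [0, 0.001, 0, 0, 0, 0],
    [0, 0.002, 0, 0, 0, 0],
    [0, 0.003, 0, 0, 0, 0],
    [0, 0.003, 0, 0, 0, 0],
  ],
)

```text
clock: 42.9
position: [0.4104, 0.18, 0.3299]
eef_rot: [-1.246, -1.149, 1.149]
wrist_force: [0.1, -0.7, -1.6]
gripper_width: 0.0295
```

Call:
move_arm(
  rows=[
    [0, 0.001, 0, 0, 0, 0],
    [0, 0.002, 0, 0, 0, 0],
    [0, 0.002, 0, 0, 0, 0],
  ],
)

```text
clock: 43.2
position: [0.4108, 0.1802, 0.329]
eef_rot: [-1.247, -1.15, 1.148]
wrist_force: [-3.9, -0.3, 12.1]
gripper_width: 0.0296
```

Seated. Release, rise, clear away, and check.

Call:
move_arm(
  rows=[
    [0, 0, 0, 0, 0, 0],
    [0, 0, 0, 0, 0, 0],
    [0, 0, 0, 0, 0, 0],
    [0, 0, 0, 0, 0, 0],
    [0, -0.015, 0, 0, 0, 0],
    [0, -0.04, 0, 0, 0, 0],
    [0, -0.075, 0, 0, 0, 0],
    [0, -0.11, 0, 0, 0, 0],
    [0, -0.13, 0, 0, 0, 0],
  ],
  claw=0.65,
)

```text
clock: 44.1
position: [0.4107, 0.1801, 0.4604]
eef_rot: [-1.247, -1.152, 1.147]
wrist_force: [-0.0, -0.1, -1.0]
gripper_width: 0.0597
```

Call:
move_arm(
  rows=[
    [0.03, 0, 0.01, 0, 0, 0],
    [0.06, 0, 0.02, 0, 0, 0],
    [0.1, 0, 0.03, 0, 0, 0],
    [0.14, 0, 0.04, 0, 0, 0],
    [0.18, 0, 0.05, 0, 0, 0],
    [0.22, 0, 0.06, 0, 0, 0],
    [0.24, 0, 0.06, 0, 0, 0],
    [0.24, 0, 0.06, 0, 0, 0],
  ],
)

```text
clock: 44.9
position: [0.3698, 0.4263, 0.4573]
eef_rot: [-1.245, -1.151, 1.151]
wrist_force: [0.4, -1.1, 0.5]
gripper_width: 0.0596
```

Run:
```python
from posts import *
shot('z')
for n in ('top','side'):
    for m in masks_of('post_1',n):
        if m['conf']>.5: print(n,m['conf'],m['rect'])
print(bot.read_state()['clock'])
```

```text
top cap [0.6664 0.0062 0.1869] 102 [330.7 195.1]
top cap [0.4222 0.0268 0.1872] 97 [321.5 304.7]
top cap [0.4106 0.1789 0.187 ] 101 [251.6 309.8]
top red [0.6013 0.0112 0.0991] 54 [324 226  10  10] [328.4 230.5]
top red [0.546  0.0144 0.0985] 60 [322 248  10  11] [326.5 252.9]
top [ 0.6424  0.0851 -0.0459  0.0566] 3.48
side cap [0.6647 0.0062 0.1878] 87 [359.9 193.8]
side cap [0.41   0.1785 0.1873] 91 [209.6 203. ]
side cap [0.4205 0.0264 0.1871] 111 [255.7 244.2]
side red [0.307  1.2681 0.0916] 108 [ 3 38 24 28] [15.7 51.5]
side red [0.5997 0.0112 0.0985] 70 [329 230  11  12] [333.6 234.9]
side red [0.5457 0.0156 0.0984] 81 [307 241  11  10] [312.1 245.7]
side [ 0.6406  0.0901 -0.0528  0.0354] 5.38
top 0.97 [257.1, 312.1, 24.9, 19.5]
top 0.88 [332.3, 201.5, 20.8, 24.2]
top 0.61 [321.9, 308.3, 23.4, 23.0]
side 0.72 [358.0, 210.2, 24.0, 51.3]
side 0.71 [216.3, 219.6, 22.5, 48.4]
side 0.69 [261.5, 263.6, 26.8, 49.6]
45.1
```

View pics/side_z.png

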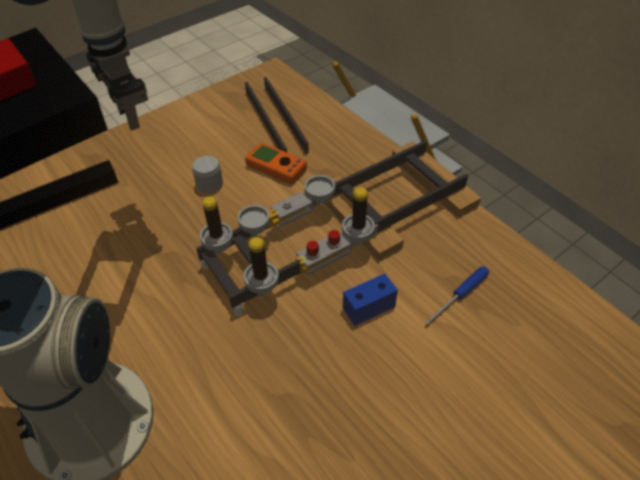

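View pics/top_z.png

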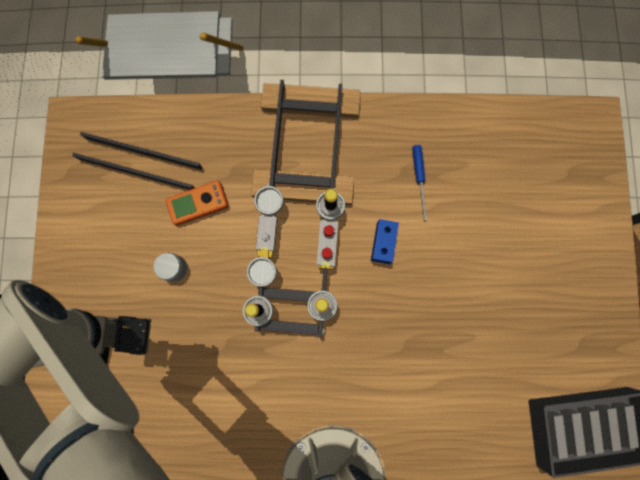

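```bash
python3 -c "
from station import job_done; print(job_done())"
```

```text
the job is handed in; nothing more can be done
None
```

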